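# Load the UV disinfection station, shut it and set its timer

### The job

Load the UV disinfection station with the eye-examination aids that lie about: the small lens goes at the bottom of the lens pocket with the large lens above it, the contact lens case and the blue prism box lie flat in their own pockets, and the occluder paddle is laid flat across the dividers, along the bay, after all of those are in (some of the small items may be missing today). Then shut the amber lid, and when it is shut set the timer by turning only the small inner knob until its white line points at the green dot on the outer ring; the outer ring must stay as the doctor left it, and the drop bottles and the strip carton must not be disturbed.

Things in the scene. Friction and masses are not known exactly. Their poses are not given: they have to be found in the camera images.
- station: White UV station, 120 (x) by 300 (y) by 56 mm high, fixed; origin under its centre, x to its back, y to its left, z up. Left: open bay, 110 mm in x, y -57 to +145 mm, floor 6 mm and rim 56 mm above the underside, walls 5 mm. Two 4 mm dividers across it (y +3 and +81 mm, tops 38 mm up) make three pockets, each 110 mm in x. Right: closed control block, 56 mm high, with the coaxial dial.
- tono_pocket (a point): Centre of the floor of the right pocket, for the blue prism box; pocket 58 mm in y, 32 mm from floor to divider top. Axes as the station's.
- case_pocket (a point): Centre of the floor of the middle pocket, for the contact lens case; 74 mm in y, 32 mm from floor to divider top. Axes as the station's.
- lens_pocket (a point): Centre of the floor of the left pocket, for the lenses; 62 mm in y above, but two 14 mm high steps narrow its lowest part to a 40 mm wide groove along x. The small lens lies on the floor of the groove; the large one rests on the steps, its underside 14 mm above this point. In the other order the paddle would not lie flat. Axes as the station's.
- rest_top (a point): Point midway between the dividers at the height of their tops, 18 mm below the rim of the bay: the paddle's underside comes to this height, its length along the station's y (either way round), its middle near this point (within 30 mm, and 50 mm in x). Axes as the station's.
- lid (a joint): Angle of the amber lid: 0 shut, 1.6 to 1.8 open (upright) at the start, at most 1.9; friction holds it where it is left (about 1.5 N at its edge). A 4 mm plate, 211 mm in y, reaching 120 mm from its hinge, with a tab 50 mm wide and 6 mm thick that sticks out 13 mm more at the middle of its free edge. Shut it by pushing its outer (back) face forward and down.
- lid_hinge (a point): Point on the lid's hinge axis (along the station's y) at the middle of the lid, on the far rim of the bay. The hinge axis is the lower (bay-side) face of the lid.
- lid_tab (a point): Middle of the tab on the lid's free edge, 126 mm from the hinge axis.
- knob_top (a point): Centre of the top of the inner knob, on the dial's vertical axis, 98 mm above the station's underside. The round inner knob is 29 mm in diameter and stands 31 mm above the outer ring.
- timer_knob (a joint): Angle of the inner knob, growing clockwise seen from above, range -1.5 to 2.6; at 0 its white line points to the station's front (-x). Turns with 0.03 N m of friction and stays. The timer is set when it equals the value of dose_ring (within 0.12).
- knob_pointer (a point): Outer end of the white line on top of the inner knob, 14.5 mm from the dial's axis.
- dose_ring (a joint): Angle of the outer ring, growing clockwise seen from above; at 0 its green dot points to the station's front. Black, 62 mm in diameter, 10 mm high, its top 67 mm above the station's underside; it turns very easily when touched and must not be turned (the dot may move 3 mm at most).
- ring_mark (a point): Green dot on top of the outer ring, 24 mm from the dial's axis.
- lens_small: Small hand lens: black ring, 34 mm in diameter, 12 mm high, lying flat; origin at the centre of its underside. May be absent.
- lens_large: Large hand lens: white ring, 54 mm in diameter, 12 mm high, lying flat; origin at the centre of its underside. May be absent.
- lens_case: Contact lens case, white tray with one green and one white cap, 30 mm (x) by 66 mm (y) by 20 mm high; lies in its pocket with its length along the station's y; origin at the centre of its underside. May be absent.
- prism_box: Small blue box of tonometer prisms, 35 mm (x) by 50 mm (y) by 29 mm high; lies in its pocket with its length along the station's y; origin at the centre of its underside. May be absent.
- paddle: Black eye occluder, 184 mm long (x), 9 mm thick, lying flat: a disc 62 mm wide at its +x end (from x = +24 to +92 mm) and a 14 mm wide handle at its -x end (x = -92 to +28 mm); origin at the centre of its underside, centre of mass about 25 mm toward the disc.
- drops_blue: Eye-drop bottle with blue cap, 25 mm wide, 62 mm high: bystander, leave alone. Origin at the centre of its underside.
- drops_yellow: Eye-drop bottle with yellow cap, 25 mm wide, 62 mm high: bystander, leave alone. Origin at the centre of its underside.
- strip_carton: Small white and orange carton of test strips, 34 by 55 by 24 mm: bystander, leave alone. Origin at the centre of its underside.

How it is judged:
On the way, in this order (a step that is already met when the one before it is completed fails the run):
1. the small items present lie in their pockets, the large lens above the small one (x of lens_small in the frame of lens_pocket between -0.05 and 0.05 m and y of lens_small in the frame of lens_pocket between -0.01 and 0.01 m and z of lens_small in the frame of lens_pocket below 0.004 m and angle between each of lens_small, lens_large, lens_case, prism_box's own z axis and vertical below 0.15 rad and x of lens_large in the frame of lens_pocket between -0.05 and 0.05 m and y of lens_large in the frame of lens_pocket between -0.01 and 0.01 m and z of lens_large in the frame of lens_pocket between 0.01 and 0.018 m and x of lens_case in the frame of case_pocket between -0.05 and 0.05 m and y of lens_case in the frame of case_pocket between -0.012 and 0.012 m and z of lens_case in the frame of case_pocket below 0.004 m and x of prism_box in the frame of tono_pocket between -0.05 and 0.05 m and y of prism_box in the frame of tono_pocket between -0.012 and 0.012 m and z of prism_box in the frame of tono_pocket below 0.004 m), for 0.2 s.
2. the paddle lies flat across the dividers (z of paddle in the frame of rest_top between -0.004 and 0.004 m and x of paddle in the frame of rest_top between -0.05 and 0.05 m and y of paddle in the frame of rest_top between -0.03 and 0.03 m and angle between paddle's own z axis and vertical below 0.1 rad), for 0.2 s.
3. the lid is shut (value of joint lid below 0.05 rad), for 0.2 s.
4. the inner knob's white line points at the green dot (y of knob_pointer in the frame of ring_mark between -0.0018 and 0.0018 m and x of knob_pointer in the frame of ring_mark below 0.018 m), for 0.2 s.
At the end, for the whole second after the job is handed in: Every small item present lies flat in its pocket (underside within 4 mm of its proper height), the paddle lies flat on the dividers, the lid is shut (under 0.05 rad) and the inner knob's line points at the green dot within 1.8 mm across at its end (about 0.12 rad) (all of step 1 and all of step 2 and all of step 4 and value of joint lid below 0.05 rad); the robot touches nothing.
It fails at once if the outer ring is turned (dot moved more than 3 mm) (distance of ring_mark from where it was at the start of the episode above 0.003 m).
It fails at once if a bystander is moved more than 25 mm (distance of any of drops_blue, drops_yellow, strip_carton from where it was at the start of the episode above 0.025 m).
Of lens_small, lens_large, lens_case, prism_box only 3 to 4 are there at a start; the rules pass over those that are not, and their reading is None.
At some moment in a run one of lens_small, lens_large, lens_case, prism_box may be knocked a few centimetres aside while the robot is not near it.
It also fails if it takes over 210 s, if anything falls off the work surface, if the arm or the gripper's body presses on something with over 40 N, if the wrist force passes 120 N, or if a joint passes its speed limit or range.

### The arm

A 6-joint arm with a two-finger parallel gripper is mounted at the origin on a cart in front of the work surface, level with it; the furniture and walls round the work are solid. World frame = base frame: x ahead of the robot, y to its left, z up, the work surface at z = 0. Lengths are in m, angles in rad, forces in N, time in s.
With the tool pointing down it reaches from about 0.375 to 0.975 m from the base axis. Payload 3.8 kg.
Tool frame: the origin (TCP) lies at the very end of the fingers, on their centre line; the grasp point (between the pads) lies 19 mm behind it; z points along the fingers, y is the line along which they close (so a half turn about z gives the same grasp; the last joint's range is limited). The gripper opens to 85 mm and grips with 20 to 120 N. Pads are 22 mm wide; open, the fingers measure 114 mm over their backs; the gripper's body (76 mm by 85 mm) begins 54 mm behind the grasp point. The pads swing forward as they close: fully open they stand 13 mm farther back than shut.
Start: joints at [-0.037, 0.264, 1.604, -0, 1.274, -0.037], TCP at [0.675, -0, 0.204] pointing down, gripper open.
Joint ranges: [-2.63, 2.63], [-0.94, 2.18], [0.31, 2.57], [-1.31, 4.45], [0, 2.66], [-2.55, 2.55]. Speed limits (rad/s): [2.57, 2.57, 3.14, 3.14, 3.14, 3.14].

### API

Orientations are given as a rotation vector (axis times angle).
In Python, from workcell import read_state, read_camera, calibration, finish_job gives the robot as it stands.
- The arm moves only by the tool step_arm, never from a script. Its argument "commands" is a list of rows, each an object of numbers: "fingers": the gripper's target within -1 to 1 (shut at 1, half-way at 0, fully open at -1); "dx", "dy", "dz": the shift along the tool's x, y, z in m; "roll": the turn about the tool's z in degrees. In form: [{"fingers": .., "dx": .., "dy": .., "dz": .., "roll": ..}, ...]. A call has 1 to 8 rows; each row is the pose to reach, as a shift and turn from the pose commanded when the call began, along the tool's axes at that moment; what a row does not reach only later rows make up. A row lasts 1/8 s, in which the tool goes at most 62.5 mm and 10.7 degrees, less where a joint would pass 70% of its speed; a pose out of reach is approached as far as the arm can. A call with a gripper value outside its range is refused whole. The fingers move at their own pace and stop on an object; "squeeze" is the grip in N (left out, the last holds). Time passes only in rows, so rows that repeat a pose let the fingers close. It gives the time, the measured TCP pose, the force, the opening and the grip force at its end, in the units of the state.
- read_state(): the state, without advancing time (a new reading comes with each control period).
- read_camera(name): name is "scene" or "side" or "wrist"; returns (picture, depth): 384x512x3 uint8, blue, green, red; 384x512 float32, m along the optical axis (not along the pixel's ray), 0 where there is no reading.
- calibration(name): a dict with "intrinsics" (3x3 intrinsics, pixels), "world_to_cam" (4x4, takes a point from world to camera coordinates). Camera axes: x right, y up, looking along -z (the intrinsics and any distortion apply to the point x, -y, -z); pixel columns grow to the right and rows downward; lengths in m; the calibration is good to about 2 mm. A picture is of the moment at which its call begins: read the wrist's pose just before it. calibration takes no time and is no camera call; for the wrist camera it gives the pose at the moment of the call.
- finish_job(): hands the job in; it is judged then, once.
The state is a dict: "time": time; "q": joint angles; "joint_vel": joint speeds; "joint_torque": joint torques, N m; "tool_pos": TCP position; "tcp_rot": TCP orientation; "wrist_force": force on the tool from outside, world axes, zero at the start; "torque": the same for the moment, N m; "width": opening from 0.0 (shut) to 1.0 (fully open); "grip_force": force on a finger pad.
Only numpy, scipy, OpenCV 4.12 (cv2) and the standard library are available. Lean on these libraries where they do the work, as an engineer would, in place of code of your own. Each camera call takes 0.05 s, during which the arm holds its last target. There are 200 camera calls.

## Working session

There is one attempt and no reset: what is moved stays moved. The work goes in short steps, Python scripts to look and compute and a tool call to move; the robot and the scene stay as the last step left them, time stands still between calls to the robot, and variables do not carry over. Pictures are saved under pics/ and viewed, at most 14 in all, crops included, and the job is handed in when it is done.

Besides the shell and the picture viewer there is one more tool, called after "Emit:" by a JSON object that holds its "api" and its "payload", one argument or row to a line. step_arm: Moves the arm, as the interface text tells. Its arguments: {"type":"object","properties":{"commands":{"type":"array","items":{"type":"object","properties":{"fingers":{"type":"number"},"dx":{"type":"number"},"dy":{"type":"number"},"dz":{"type":"number"},"roll":{"type":"number"}}}},"squeeze":{"type":"number"}},"required":["commands"]}

```bash
mkdir -p pics; ls; cat > h.py <<'E'
import numpy as np, cv2
from workcell import *
def snap(n):
    c=calibration(n); im,d=read_camera(n); return im,d,c
def pts(c,u,v,d):
    K=np.array(c["intrinsics"]); T=np.linalg.inv(np.array(c["world_to_cam"]))
    u=np.asarray(u,float);v=np.asarray(v,float);d=np.asarray(d,float)
    p=np.stack([(u-K[0,2])/K[0,0]*d,-(v-K[1,2])/K[1,1]*d,-d,np.ones_like(d)],-1)
    return (p@T.T)[...,:3]
def ray(c,u,v,z):
    T=np.linalg.inv(np.array(c["world_to_cam"])); o=T[:3,3]; p=pts(c,u,v,1.0); r=p-o
    return o+r*(z-o[2])/r[2]
def cloud(c,d):
    v,u=np.mgrid[:d.shape[0],:d.shape[1]]; return pts(c,u,v,d)
def proj(c,p):
    K=np.array(c["intrinsics"]); q=np.array(c["world_to_cam"])@np.r_[p,1]
    return K[0,0]*q[0]/-q[2]+K[0,2], K[1,1]*-q[1]/-q[2]+K[1,2]
E
python3 - <<'E'
from h import *
for n in("scene","side"):
    im,d,c=snap(n); cv2.imwrite(f"pics/{n}0.png",im); np.savez(f"{n}0.npz",im=im,d=d)
    print(n,c.keys(),np.linalg.inv(c["world_to_cam"]).round(3).tolist(),np.array(c["intrinsics"]).tolist())
im,d,c=snap("wrist");cv2.imwrite("pics/wrist0.png",im)
print(np.linalg.inv(c["world_to_cam"]).round(3).tolist());print(read_state())
E
```

```text
pics
scene dict_keys(['intrinsics', 'world_to_cam']) [[0.779, 0.375, -0.502, -0.017], [-0.627, 0.483, -0.612, -0.762], [0.013, 0.791, 0.611, 0.782], [0.0, 0.0, 0.0, 1.0]] [[414.51357388328097, 0.0, 253.25271086730643], [0.0, 414.51357388328097, 186.10896180912744], [0.0, 0.0, 1.0]]
side dict_keys(['intrinsics', 'world_to_cam']) [[-0.946, 0.198, -0.257, 0.171], [-0.324, -0.53, 0.784, 1.129], [0.019, 0.825, 0.565, 0.924], [0.0, 0.0, 0.0, 1.0]] [[434.4830200681789, 0.0, 256.104230465798], [0.0, 434.4830200681789, 201.91667898339853], [0.0, 0.0, 1.0]]
[[1.0, -0.001, 0.002, 0.675], [0.0, 0.961, 0.276, 0.071], [-0.002, -0.276, 0.961, 0.373], [0.0, 0.0, 0.0, 1.0]]
{'time': 0.15, 'q': array([-3.68880112e-02,  2.64597065e-01,  1.60507596e+00,  4.78176709e-05,
        1.27370474e+00, -3.69153947e-02]), 'joint_vel': array([ 0.00078501, -0.00135041, -0.00434489, -0.00095969, -0.00078359,
       -0.00012617]), 'joint_torque': array([-4.44535381e-04, -5.15905774e+01, -3.67958951e+01, -2.06692371e-04,
        8.09489022e-03,  2.50629785e-05]), 'tool_pos': array([6.74377296e-01, 4.63587808e-05, 2.03428185e-01]), 'tcp_rot': array([-2.22047939e+00, -2.22050902e+00,  1.85485925e-03]), 'wrist_force': array([-0.86504214, -0.47302044,  0.01599664]), 'torque': array([ 0.00251261,  0.00561925, -0.02229435]), 'grip_force': 0.0, 'width': 0.9968081345298941}
```

View pics/scene0.png

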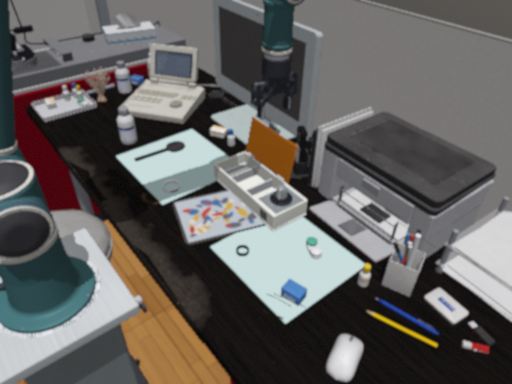

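View pics/side0.png

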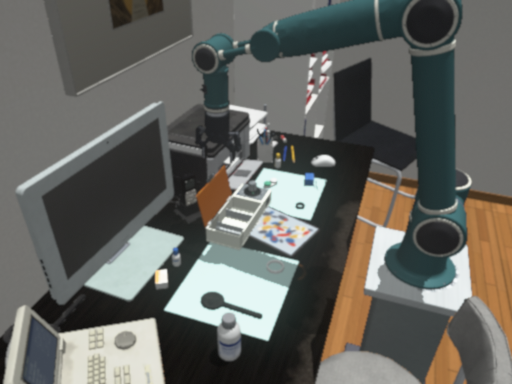

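The scene view shows the paddle at (162,152), large lens (171,186), small lens (242,250), case (314,247), prism box (293,292), station about (260,190) with the knob at (283,198), blue and yellow drops at (230,138) and (365,275), and the carton at (217,131). The side view shows the same: paddle (230,305), large lens (275,267), all four items present.

```bash
python3 - <<'E'
from h import *
z=np.load("scene0.npz");c=calibration("scene");P=cloud(c,z["d"])
for n,(u,v) in dict(pad_disc=(176,147),pad_end=(138,159),large=(171,186),small=(242,250),case_g=(312,241),case_w=(315,252),box=(293,290),knob=(283,197),db=(230,138),dy=(365,270),carton=(217,131),lidc=(272,150),st_fr=(270,220),st_fl=(218,165),st_br=(305,205)).items():
    print(n,P[v,u].round(3),ray(c,u,v,0.01).round(3), z["im"][v,u])
s=np.load("side0.npz");c=calibration("side");P=cloud(c,s["d"])
print("side")
for n,(u,v) in dict(pad_disc=(212,300),pad_end=(260,316),large=(276,268),small=(300,206),box=(309,179),case=(270,184),knob=(252,185),lidtop=(227,170),db=(176,255),carton=(162,278)).items():
    print(n,P[v,u].round(3),ray(c,u,v,0.01).round(3))
print(calibration("wrist")["intrinsics"])
E
```

```text
pad_disc [0.545 0.346 0.01 ] [0.545 0.346 0.01 ] [61 60 62]
pad_end [0.408 0.359 0.01 ] [0.408 0.358 0.01 ] [80 80 71]
large [0.424 0.173 0.003] [0.42  0.164 0.01 ] [141 141 123]
small [ 0.432 -0.174  0.004] [ 0.428 -0.179  0.01 ] [221 222 201]
case_g [ 0.583 -0.273  0.021] [ 0.591 -0.266  0.01 ] [154 181  95]
case_w [ 0.563 -0.304  0.019] [ 0.57  -0.298  0.01 ] [235 232 233]
box [ 0.433 -0.361  0.029] [ 0.444 -0.351  0.01 ] [198 136  86]
knob [ 0.597 -0.141  0.075] [ 0.654 -0.084  0.01 ] [109 105 102]
db [0.71  0.255 0.029] [0.728 0.281 0.01 ] [175 174 174]
dy [ 0.586 -0.435  0.054] [ 0.623 -0.415  0.01 ] [ 24 113 134]
carton [0.703 0.326 0.027] [0.719 0.35  0.01 ] [199 202 207]
lidc [0.681 0.004 0.118] [0.795 0.129 0.01 ] [ 14  71 126]
st_fr [ 0.541 -0.155  0.033] [ 0.558 -0.137  0.01 ] [128 132 131]
st_fl [0.565 0.12  0.05 ] [0.597 0.168 0.01 ] [120 125 124]
st_br [ 0.652 -0.175  0.04 ] [ 0.679 -0.151  0.01 ] [139 144 143]
side
pad_disc [0.544 0.365 0.012] [0.545 0.364 0.01 ]
pad_end [0.401 0.373 0.011] [0.401 0.372 0.01 ]
large [0.417 0.169 0.001] [0.414 0.178 0.01 ]
small [ 0.425 -0.161  0.016] [ 0.426 -0.169  0.01 ]
box [ 0.432 -0.329  0.034] [ 0.439 -0.368  0.01 ]
case [ 0.573 -0.265  0.017] [ 0.575 -0.276  0.01 ]
knob [ 0.597 -0.118  0.093] [ 0.64  -0.243  0.01 ]
lidtop [ 0.765 -0.291  0.026] [ 0.776 -0.317  0.01 ]
db [0.709 0.259 0.04 ] [0.727 0.229 0.01 ]
carton [0.709 0.348 0.025] [0.718 0.334 0.01 ]
[[300.45805621   0.         254.73753298]
 [  0.         300.45805621 192.50921298]
 [  0.           0.           1.        ]]
```

View pics/wrist0.png

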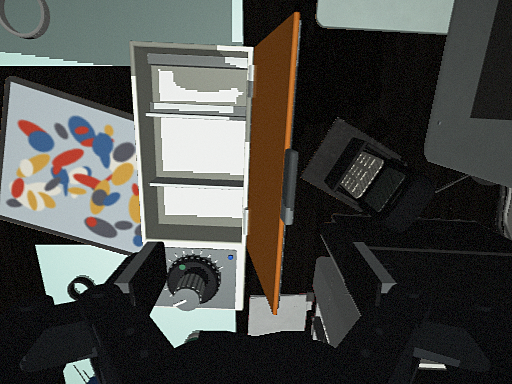

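The wrist view shows the bay with corners near (131,42), (254,46), (143,243) and (245,245), the dial at (190,278), the lid upright at the right, and one of the lenses at (22,18).

Emit:
{"api": "step_arm", "payload": {
  "commands": [
    {"fingers":-1,"dx":-0.02,"dy":-0.03,"dz":-0.05},
    {"fingers":-1,"dx":-0.04,"dy":-0.06,"dz":-0.1},
    {"fingers":-1,"dx":-0.06,"dy":-0.08,"dz":-0.12},
    {"fingers":-1,"dx":-0.06,"dy":-0.08,"dz":-0.12},
    {"fingers":-1,"dx":-0.06,"dy":-0.08,"dz":-0.12}
  ]
}}

```text
invalid input
```

```bash
python3 - <<'E'
from h import *
im,d,c=snap("wrist"); np.savez("w1.npz",im=im,d=d,T=c["world_to_cam"]); cv2.imwrite("pics/w1.png",cv2.resize(im,(768,576),interpolation=cv2.INTER_CUBIC))
P=cloud(c,d)
# station rim: points with z in .050-.062 excluding lid
m=(abs(P[...,2]-.056)<.006)&(abs(P[...,0]-.6)<.1)&(abs(P[...,1])<.2)&(d>0)
print(m.sum())
q=P[m]; r=cv2.minAreaRect((q[:,:2]*1000).astype(np.float32)); print(r,q[:,2].mean())
n,l,s,ce=cv2.connectedComponentsWithStats(m.astype(np.uint8))
for i in range(1,n):
    if s[i,4]>200:
        q=P[l==i]; print(s[i],cv2.minAreaRect((q[:,:2]*1000).astype(np.float32)),np.median(q[:,2]))
hs=cv2.cvtColor(im,cv2.COLOR_BGR2HSV)
E
```

```text
6732
((607.1060791015625, -20.6177978515625), (299.91485595703125, 121.6944808959961), 87.43122100830078) 0.05657995830056341
[ 129   41  125  270 6437] ((607.0765380859375, -20.204574584960938), (299.0965881347656, 121.5907211303711), 87.42002868652344) 0.05670743048892807
[154 283  23  25 278] ((570.07373046875, -155.1772918701172), (37.67253112792969, 25.22919273376465), 62.48340606689453) 0.057458047261809364
```

View pics/w1.png

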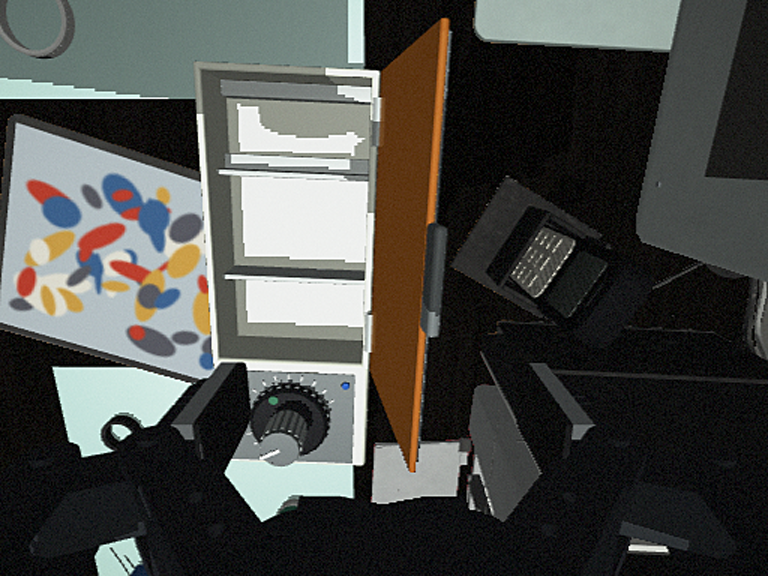

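The view (arm hadn't moved) shows the bay rim, the dividers, and the dial at about (285,415) of the 1.5x picture, its green dot at (273,400) and white line at (270,455). The move was refused, so I retry with all keys.

Emit:
{"api": "step_arm", "payload": {
  "commands": [
    {"fingers":-1.0,"dx":-0.02,"dy":-0.03,"dz":-0.05,"roll":0.0},
    {"fingers":-1.0,"dx":-0.04,"dy":-0.06,"dz":-0.1,"roll":0.0},
    {"fingers":-1.0,"dx":-0.06,"dy":-0.08,"dz":-0.12,"roll":0.0},
    {"fingers":-1.0,"dx":-0.06,"dy":-0.08,"dz":-0.12,"roll":0.0}
  ],
  "squeeze": 30
}}

```text
time: 0.7
tool_pos: [0.5953, -0.0613, 0.3278]
tcp_rot: [2.22, 2.216, 0.005]
wrist_force: [-0.2, -0.3, 0.4]
width: 0.997
grip_force: 0.0
```

```bash
python3 - <<'E'
from h import *
im,d,c=snap("wrist"); np.savez("w2.npz",im=im,d=d,T=c["world_to_cam"]); cv2.imwrite("pics/w2.png",cv2.resize(im,(768,576),interpolation=cv2.INTER_CUBIC))
P=cloud(c,d)
m=(abs(P[...,2]-.056)<.005)&(abs(P[...,0]-.6)<.1)&(abs(P[...,1])<.2)&(d>0)
q=P[m]; print(cv2.minAreaRect((q[:,:2]*1000).astype(np.float32)),np.median(q[:,2]))
for zz,t in((.098,'knob'),(.067,'ring')):
    m=(abs(P[...,2]-zz)<.004)&(np.hypot(P[...,0]-.6,P[...,1]+.13)<.06)&(d>0)
    q=P[m]; print(t,len(q),cv2.minEnclosingCircle((q[:,:2]*1000).astype(np.float32)) if len(q) else '')
hs=cv2.cvtColor(im,cv2.COLOR_BGR2HSV)
for nm,lo,hi in(("blue",(95,90,60),(130,255,255)),("green",(45,60,40),(90,255,255))):
    m=cv2.inRange(hs,lo,hi); n,l,s,ce=cv2.connectedComponentsWithStats(m)
    for i in range(1,n):
        if s[i,4]>6:
            k=(l==i)&(d>0); print(nm,s[i],ce[i].round(1),np.median(P[k],0).round(4),P[k].max(0).round(4))
E
```

```text
((607.32763671875, -20.694183349609375), (300.34930419921875, 122.31541442871094), 87.52860260009766) 0.056863297435231386
knob 331 ((601.4068603515625, -126.03265380859375), 15.00961971282959)
ring 846 ((601.3790283203125, -126.47021484375), 31.7536563873291)
blue [159  72  34  43 513] [177.3  90.9] [0.4803 0.0335 0.0039] [0.5005 0.0598 0.0075]
blue [127  85  20  17 250] [136.2  92.7] [0.4135 0.0292 0.0038] [0.4282 0.041  0.0061]
blue [169 114   5   7  18] [171.7 116.5] [ 0.4661 -0.0057  0.004 ] [ 0.4682 -0.0026  0.0054]
blue [143 116  13  22 109] [151.2 124. ] [ 0.4326 -0.0164  0.0039] [ 0.4384 -0.0056  0.0062]
blue [181 135  14  11  96] [187.9 140.2] [ 0.4893 -0.0437  0.0037] [ 0.4995 -0.0355  0.0059]
blue [204 171   8   9  59] [207.2 175.1] [ 0.5176 -0.102   0.0039] [ 0.5244 -0.0949  0.0056]
blue [286 179   4   3  10] [287.2 180. ] [ 0.646  -0.0973  0.0593] [ 0.6492 -0.0959  0.0608]
blue [156 294  28  33 567] [169.7 311. ] [ 0.4412 -0.3514  0.0294] [ 0.4612 -0.3274  0.0319]
green [249 184   5   5  21] [250.9 186.2] [ 0.5919 -0.1044  0.0678] [ 0.5949 -0.1013  0.0688]
green [242 258  16  16 199] [249.4 265.8] [ 0.5873 -0.2644  0.0194] [ 0.6017 -0.2512  0.0218]
```

View pics/w2.png

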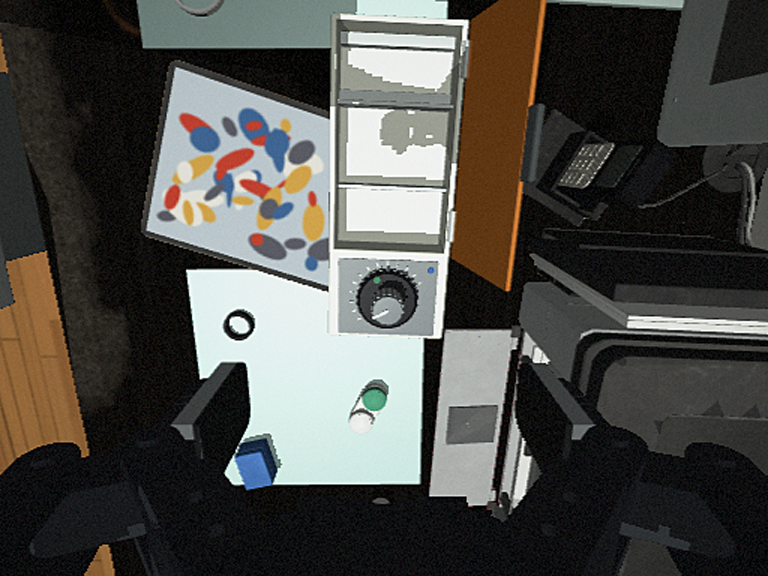

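Small lens at (240,324), case caps at (374,399)/(361,423), box at (256,465) partly behind a finger, dial at (387,297), all in the 1.5x picture. All four items are present.

```bash
python3 - <<'E'
from h import *
z=np.load("w2.npz");c=calibration("wrist");P=cloud(c,z["d"]);d=z["d"];im=z["im"]
def reg(n,cx,cy,r,z0,z1):
    m=(np.hypot(P[...,0]-cx,P[...,1]-cy)<r)&(P[...,2]>z0)&(P[...,2]<z1)&(d>0);q=P[m];f=(q[:,:2]*1000).astype(np.float32)
    print(n,len(q),cv2.minAreaRect(f),cv2.minEnclosingCircle(f),np.percentile(q[:,2],[50,95]).round(4))
reg("small",.43,-.17,.04,.007,.02)
reg("case",.58,-.28,.05,.009,.03)
reg("box",.441,-.351,.04,.022,.035)
g=cv2.cvtColor(im,cv2.COLOR_BGR2GRAY)
m=((g<90)*255).astype(np.uint8);m[:,:135]=0;m[:,185:]=0;m[:195]=0;m[235:]=0
for k in cv2.findContours(m,cv2.RETR_EXTERNAL,cv2.CHAIN_APPROX_NONE)[0]:
    if len(k)>15:(u,v),r=cv2.minEnclosingCircle(k);print(u,v,r,ray(c,u,v,.010))
print(z["T"]-c["world_to_cam"])
E
```

```text
small 128 ((430.1339111328125, -173.60562133789062), (32.663265228271484, 31.3957576751709), 82.85640716552734) ((430.0247497558594, -174.33018493652344), 17.124553680419922) [0.0092 0.011 ]
case 429 ((577.9226684570312, -280.00189208984375), (64.1324234008789, 29.349037170410156), 63.44654846191406) ((577.8973388671875, -279.9892272949219), 32.07212829589844) [0.0169 0.0184]
box 487 ((438.3209533691406, -354.6741943359375), (35.6287727355957, 50.74352264404297), 13.242791175842285) ((438.6059875488281, -354.41058349609375), 29.208290100097656) [0.0275 0.0289]
159.0 216.5 10.111974716186523 [ 0.43204949 -0.17179666  0.01      ]
[[-1.19806872e-05 -6.49538893e-04  2.92655139e-03 -1.12285204e-03]
 [ 1.43735686e-03 -2.94536988e-04 -1.01129895e-03  9.21412293e-04]
 [-2.63022023e-03  1.02009248e-03 -3.02762663e-04 -1.75695848e-04]
 [ 0.00000000e+00  0.00000000e+00  0.00000000e+00  0.00000000e+00]]
```

Emit:
{"api": "step_arm", "payload": {
  "commands": [
    {"fingers":-1.0,"dx":-0.04,"dy":-0.05,"dz":0.02,"roll":0.0},
    {"fingers":-1.0,"dx":-0.08,"dy":-0.1,"dz":0.06,"roll":0.0},
    {"fingers":-1.0,"dx":-0.12,"dy":-0.14,"dz":0.1,"roll":0.0},
    {"fingers":-1.0,"dx":-0.16,"dy":-0.165,"dz":0.14,"roll":0.0},
    {"fingers":-1.0,"dx":-0.16,"dy":-0.165,"dz":0.14,"roll":0.0},
    {"fingers":-1.0,"dx":-0.16,"dy":-0.165,"dz":0.14,"roll":0.0}
  ]
}}

```text
time: 1.5
tool_pos: [0.429, -0.2195, 0.1824]
tcp_rot: [-2.221, -2.216, 0.001]
wrist_force: [-0.4, 0.4, 0.5]
width: 1.001
grip_force: 0.0
```

```bash
cat >> h.py <<'E'
def reg(P,d,n,cx,cy,r,z0,z1):
    m=(np.hypot(P[...,0]-cx,P[...,1]-cy)<r)&(P[...,2]>z0)&(P[...,2]<z1)&(d>0);q=P[m];f=(q[:,:2]*1000).astype(np.float32)
    if len(q)<20: print(n,"few",len(q));return
    R=cv2.minAreaRect(f);C=cv2.minEnclosingCircle(f)
    print(n,len(q),"rect",np.round(R[0],1),np.round(R[1],1),round(R[2],1),"circ",np.round(C[0],1),round(C[1],1),"z",np.percentile(q[:,2],[5,50,95]).round(4))
def look(tag):
    s=read_state();im,d,c=snap("wrist");cv2.imwrite(f"pics/{tag}.png",im);np.savez(tag+".npz",im=im,d=d)
    print("tcp",s["tool_pos"].round(4),s["tcp_rot"].round(3),"F",s["wrist_force"].round(1),"w",round(s["width"],3),"g",round(s["grip_force"],1),"t",round(s["time"],2))
    return im,d,c,cloud(c,d)
E
python3 - <<'E'
from h import *
im,d,c,P=look("w3")
reg(P,d,"small",.43,-.173,.03,.006,.02)
reg(P,d,"case",.58,-.28,.05,.009,.03)
g=cv2.cvtColor(im,cv2.COLOR_BGR2GRAY);u,v=proj(c,[.43,-.173,.01]);print(u,v)
m=((g<90)*255).astype(np.uint8);a=np.zeros_like(m);cv2.circle(a,(int(u),int(v)),28,255,-1);m&=a
for k in cv2.findContours(m,cv2.RETR_EXTERNAL,cv2.CHAIN_APPROX_NONE)[0]:
    if len(k)>15:(u,v),r=cv2.minEnclosingCircle(k);print(u,v,r,ray(c,u,v,.010))
E
```

```text
tcp [ 0.429  -0.2195  0.1824] [-2.221e+00 -2.216e+00  1.000e-03] F [-0.4  0.4  0.5] w 1.001 g 0.0 t 1.5
small 310 rect [ 430.5 -175. ] [32.3 33.1] 27.3 circ [ 430.5 -175.2] 16.7 z [0.0096 0.0114 0.0129]
case 1215 rect [ 578.2 -281.3] [64.1 29.9] 62.2 circ [ 579.2 -281.9] 32.1 z [0.0099 0.0191 0.0208]
255.3230645853257 129.20861347099532
256.0 130.86666870117188 15.166439056396484 [ 0.43075637 -0.17482241  0.01      ]
```

Emit:
{"api": "step_arm", "payload": {
  "commands": [
    {"fingers":-0.4,"dx":0.044,"dy":0.0015,"dz":0.05,"roll":0.0},
    {"fingers":-0.4,"dx":0.0445,"dy":0.0015,"dz":0.11,"roll":0.0},
    {"fingers":-0.4,"dx":0.0445,"dy":0.0015,"dz":0.16,"roll":0.0},
    {"fingers":-0.4,"dx":0.0445,"dy":0.0015,"dz":0.179,"roll":0.0},
    {"fingers":-0.4,"dx":0.0445,"dy":0.0015,"dz":0.179,"roll":0.0},
    {"fingers":1.0,"dx":0.0445,"dy":0.0015,"dz":0.179,"roll":0.0},
    {"fingers":1.0,"dx":0.0445,"dy":0.0015,"dz":0.179,"roll":0.0},
    {"fingers":1.0,"dx":0.0445,"dy":0.0015,"dz":0.179,"roll":0.0}
  ],
  "squeeze": 25
}}

```text
time: 2.55
tool_pos: [0.4327, -0.176, 0.0068]
tcp_rot: [2.22, 2.22, 0.001]
wrist_force: [0.4, 0.1, -0.1]
width: 0.063
grip_force: 0.0
```

```bash
python3 - <<'E'
from h import *
im,d,c,P=look("w4")
E
```

```text
tcp [ 0.4327 -0.176   0.0068] [2.22e+00 2.22e+00 1.00e-03] F [ 0.4  0.1 -0.1] w 0.063 g 0.0 t 2.55
```

View pics/w4.png

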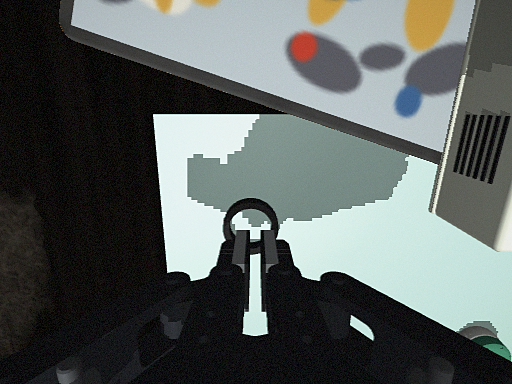

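The picture shows the fingers almost shut with the lens ring still flat at (250,222), just ahead of their tips: the grasp missed.

```bash
python3 - <<'E'
from h import *
im=cv2.imread("pics/w4.png");d=np.load("w4.npz")["d"];c=calibration("wrist");P=cloud(c,d)
reg(P,d,"small",.43,-.165,.04,.005,.016)
for v,u in((203,250),(222,228),(222,275),(245,240),(250,228),(238,240),(238,268)):print(v,u,P[v,u].round(4),im[v,u])
print(read_state()["width"], proj(c,read_state()["tool_pos"]), ray(c,250,222,.01))
for h in(0,.01,.02,.03):print(h,proj(c,[.4327,-.176,h]))
E
```

```text
small 874 rect [ 430.9 -173.8] [30.9 33.1] 56.6 circ [ 430.3 -175. ] 16.9 z [0.0064 0.0109 0.0124]
203 250 [ 0.4304 -0.1593  0.0101] [33 34 31]
222 228 [ 0.4173 -0.171   0.0104] [32 33 33]
222 275 [ 0.445  -0.1705  0.0118] [22 23 22]
245 240 [ 0.4265 -0.1642  0.055 ] [58 60 56]
250 228 [ 0.4208 -0.1684  0.0515] [23 19 22]
238 240 [ 0.4262 -0.1644  0.0473] [64 62 62]
238 268 [ 0.4393 -0.1646  0.0469] [65 66 63]
0.004255246062199233 (np.float64(253.32910357134736), np.float64(227.03526895505485)) [ 0.43033946 -0.17117652  0.01      ]
0 (np.float64(253.995410434683), np.float64(223.25460520234293))
0.01 (np.float64(253.98350473766294), np.float64(229.53415529738285))
0.02 (np.float64(253.9702528083032), np.float64(236.5237632245893))
0.03 (np.float64(253.95541262633216), np.float64(244.35108034424726))
```

Emit:
{"api": "step_arm", "payload": {
  "commands": [
    {"fingers":1.0,"dx":0.0,"dy":-0.002,"dz":-0.03,"roll":0.0},
    {"fingers":-0.2,"dx":0.0,"dy":-0.002,"dz":-0.03,"roll":0.0},
    {"fingers":-0.2,"dx":0.0,"dy":-0.002,"dz":-0.03,"roll":0.0},
    {"fingers":-0.2,"dx":0.0,"dy":-0.002,"dz":-0.03,"roll":0.0},
    {"fingers":-0.2,"dx":0.0,"dy":-0.002,"dz":-0.03,"roll":0.0}
  ]
}}

```text
time: 3.22
tool_pos: [0.4288, -0.1752, 0.0347]
tcp_rot: [-2.22, -2.22, 0.001]
wrist_force: [0.1, -0.3, -0.5]
width: 0.6
grip_force: 0.0
```

Emit:
{"api": "step_arm", "payload": {
  "commands": [
    {"fingers":-0.2,"dx":0.0,"dy":0.001,"dz":0.02,"roll":0.0},
    {"fingers":-0.2,"dx":0.0,"dy":0.001,"dz":0.034,"roll":0.0},
    {"fingers":-0.2,"dx":0.0,"dy":0.001,"dz":0.034,"roll":0.0},
    {"fingers":-0.2,"dx":0.0,"dy":0.001,"dz":0.034,"roll":0.0},
    {"fingers":1.0,"dx":0.0,"dy":0.001,"dz":0.034,"roll":0.0},
    {"fingers":1.0,"dx":0.0,"dy":0.001,"dz":0.034,"roll":0.0},
    {"fingers":1.0,"dx":0.0,"dy":0.001,"dz":0.034,"roll":0.0},
    {"fingers":1.0,"dx":0.0,"dy":0.001,"dz":0.034,"roll":0.0}
  ],
  "squeeze": 25
}}

```text
time: 4.22
tool_pos: [0.4306, -0.1755, 0.0016]
tcp_rot: [2.221, 2.221, 0.0]
wrist_force: [-0.4, -0.4, 0.2]
width: 0.001
grip_force: 0.0
```

```bash
python3 - <<'E'
from h import *
im,d,c,P=look("w5")
reg(P,d,"small",.43,-.165,.05,.005,.016)
cv2.imwrite("pics/w5c.png",cv2.resize(im[150:340,130:380],None,fx=3,fy=3))
E
```

```text
tcp [ 0.4306 -0.1755  0.0016] [2.221 2.221 0.   ] F [-0.4 -0.4  0.2] w 0.001 g 0.0 t 4.22
small 822 rect [ 430.6 -169.9] [33.4 23.3] 1.2 circ [ 430.7 -174.7] 16.7 z [0.0061 0.0112 0.0125]
```

View pics/w5c.png

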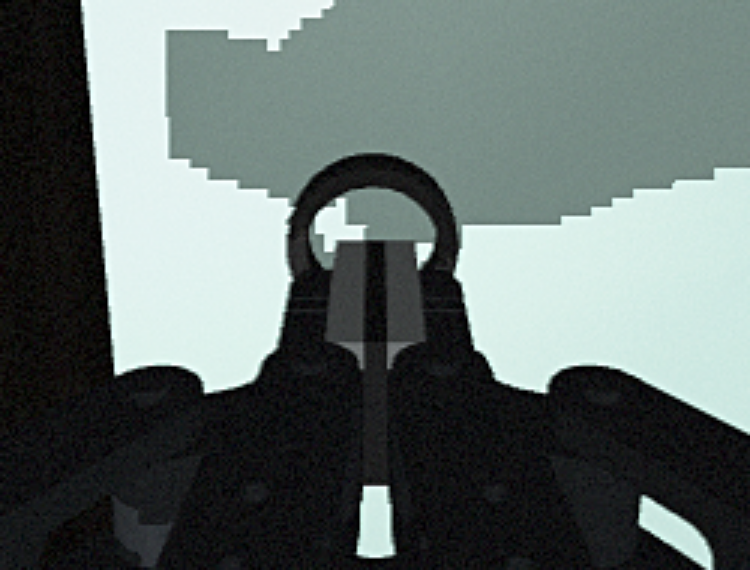

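The crop shows both fingertips shut inside the ring (ring top at (375,160), fingertips at (375,245)); the ring has not moved.

```bash
python3 - <<'E'
from h import *
d=np.load("w5.npz")["d"];c=calibration("wrist");P=cloud(c,d)
for v in range(224,270,3):print(v,P[v,248].round(4),P[v,255].round(4),P[v,263].round(4),P[v,232].round(4))
E
```

```text
224 [ 4.273e-01 -1.740e-01  3.000e-04] [ 0.4315 -0.1739  0.0007] [ 0.4364 -0.174   0.0005] [ 0.4182 -0.1702  0.0097]
227 [ 0.4273 -0.1753  0.0021] [ 0.4315 -0.1758  0.0008] [ 0.4364 -0.1757  0.001 ] [ 0.4183 -0.1715  0.0111]
230 [ 0.428  -0.1638  0.0334] [ 0.4315 -0.1638  0.0336] [ 0.4355 -0.1638  0.0334] [ 0.4178 -0.1757  0.0056]
233 [ 0.4281 -0.1637  0.0375] [ 0.4315 -0.1633  0.0382] [ 0.4354 -0.1636  0.0376] [ 0.4179 -0.1772  0.0067]
236 [ 0.4282 -0.1637  0.0409] [ 0.4315 -0.1638  0.0408] [ 0.4353 -0.1641  0.0401] [ 0.4181 -0.1779  0.0095]
239 [ 0.4283 -0.164   0.0436] [ 0.4315 -0.1639  0.0439] [ 0.4352 -0.1637  0.0442] [ 0.4182 -0.1789  0.0115]
242 [ 0.4284 -0.1634  0.048 ] [ 0.4315 -0.1637  0.0474] [ 0.4351 -0.1637  0.0474] [ 0.4204 -0.168   0.0385]
245 [ 0.4284 -0.1641  0.0496] [ 0.4315 -0.1642  0.0494] [ 0.435  -0.1639  0.0501] [ 0.4206 -0.168   0.0415]
248 [ 0.4285 -0.1639  0.0529] [ 0.4315 -0.1633  0.0541] [ 0.435  -0.1638  0.0533] [ 0.4209 -0.1679  0.0449]
251 [ 0.4285 -0.1639  0.0559] [ 0.4315 -0.1635  0.0566] [ 0.4349 -0.1636  0.0564] [ 0.421  -0.1681  0.0475]
254 [ 0.4286 -0.164   0.0583] [ 0.4315 -0.1633  0.0596] [ 0.4348 -0.1637  0.0588] [ 0.4212 -0.1686  0.0495]
257 [ 0.4286 -0.1642  0.0606] [ 0.4315 -0.1646  0.0597] [ 0.4348 -0.1643  0.0603] [ 0.4215 -0.1677  0.054 ]
260 [ 0.4287 -0.1634  0.0644] [ 0.4315 -0.164   0.0634] [ 0.4347 -0.164   0.0634] [ 0.4216 -0.1683  0.0556]
263 [ 0.4287 -0.1638  0.0661] [ 0.4315 -0.164   0.0658] [ 0.4346 -0.1639  0.066 ] [ 0.4218 -0.1682  0.0583]
266 [ 0.4287 -0.1649  0.0665] [ 0.4315 -0.1657  0.0651] [ 0.4346 -0.1651  0.0661] [ 0.423  -0.1614  0.0726]
269 [ 0.4289 -0.1624  0.073 ] [ 0.4315 -0.1667  0.0657] [ 0.4344 -0.1628  0.0724] [ 0.4232 -0.1611  0.0753]
```

The depth shows the fingertips about 30 mm above the table while the reported TCP z is 1.6 mm, so the fingers really end about 30 mm short of the reported TCP. I open and go down in guarded steps.

Emit:
{"api": "step_arm", "payload": {
  "commands": [
    {"fingers":-0.1,"dx":0.0,"dy":0.0,"dz":0.0,"roll":0.0},
    {"fingers":-0.1,"dx":0.0,"dy":0.0,"dz":0.0,"roll":0.0},
    {"fingers":-0.1,"dx":0.0,"dy":0.0,"dz":0.0,"roll":0.0},
    {"fingers":-0.1,"dx":0.0,"dy":0.0,"dz":0.006,"roll":0.0},
    {"fingers":-0.1,"dx":0.0,"dy":0.0,"dz":0.01,"roll":0.0},
    {"fingers":-0.1,"dx":0.0,"dy":0.0,"dz":0.01,"roll":0.0}
  ]
}}

```text
time: 5.03
tool_pos: [0.4299, -0.1752, -0.0092]
tcp_rot: [-2.22, -2.221, 0.001]
wrist_force: [0.3, 0.2, 0.1]
width: 0.553
grip_force: 0.0
```

```bash
python3 - <<'E'
from h import *
im,d,c,P=look("w6")
reg(P,d,"small",.43,-.165,.05,.005,.016)
m=(P[...,1]>-.172)&(P[...,1]<-.155)&(abs(P[...,0]-.43)<.045)&(P[...,2]>.014)&(d>0)
for u in range(205,310,5):
    q=P[:,u][m[:,u]]
    if len(q): print(u,q[q[:,2].argmin()].round(4))
E
```

```text
tcp [ 0.4299 -0.1752 -0.0092] [-2.220e+00 -2.221e+00  1.000e-03] F [0.3 0.2 0.1] w 0.553 g 0.0 t 5.03
small 1555 rect [ 431.  -174.9] [33.4 33. ] 89.4 circ [ 430.7 -175.2] 17.1 z [0.0061 0.0111 0.0125]
205 [ 0.4065 -0.1634  0.0255]
210 [ 0.4183 -0.1651  0.0905]
215 [ 0.4197 -0.1649  0.0908]
220 [ 0.4212 -0.1648  0.0909]
225 [ 0.4225 -0.165   0.0907]
230 [ 0.424  -0.1643  0.0919]
235 [ 0.4254 -0.1647  0.0918]
240 [ 0.4268 -0.1647  0.0918]
245 [ 0.4282 -0.1646  0.0923]
250 [ 0.4296 -0.1642  0.0931]
255 [ 0.4309 -0.1649  0.0927]
260 [ 0.4323 -0.1653  0.0926]
265 [ 0.4337 -0.1654  0.0921]
270 [ 0.4351 -0.1653  0.0911]
275 [ 0.4365 -0.1647  0.0914]
280 [ 0.4379 -0.1647  0.091 ]
285 [ 0.4393 -0.165   0.0907]
290 [ 0.4407 -0.1651  0.0906]
295 [ 0.4421 -0.1651  0.0909]
300 [ 0.4434 -0.1647  0.091 ]
305 [ 0.4553 -0.1635  0.0251]
```

Emit:
{"api": "step_arm", "payload": {
  "commands": [
    {"fingers":-0.1,"dx":0.0,"dy":0.0005,"dz":0.01,"roll":0.0},
    {"fingers":-0.1,"dx":0.0,"dy":0.0005,"dz":0.0175,"roll":0.0},
    {"fingers":-0.1,"dx":0.0,"dy":0.0005,"dz":0.0175,"roll":0.0},
    {"fingers":1.0,"dx":0.0,"dy":0.0005,"dz":0.0175,"roll":0.0},
    {"fingers":1.0,"dx":0.0,"dy":0.0005,"dz":0.0175,"roll":0.0},
    {"fingers":1.0,"dx":0.0,"dy":0.0005,"dz":0.0175,"roll":0.0}
  ],
  "squeeze": 25
}}

```text
time: 5.82
tool_pos: [0.4312, -0.1756, -0.0258]
tcp_rot: [2.221, 2.221, 0.0]
wrist_force: [-0.1, -0.7, -0.3]
width: 0.363
grip_force: 24.8
```

Emit:
{"api": "step_arm", "payload": {
  "commands": [
    {"fingers":1.0,"dx":0.0,"dy":0.0,"dz":-0.05,"roll":0.0},
    {"fingers":1.0,"dx":0.01,"dy":0.01,"dz":-0.1,"roll":0.0},
    {"fingers":1.0,"dx":0.05,"dy":0.03,"dz":-0.12,"roll":0.0},
    {"fingers":1.0,"dx":0.1,"dy":0.06,"dz":-0.12,"roll":2.5},
    {"fingers":1.0,"dx":0.15,"dy":0.09,"dz":-0.12,"roll":2.5},
    {"fingers":1.0,"dx":0.2,"dy":0.125,"dz":-0.12,"roll":2.5},
    {"fingers":1.0,"dx":0.245,"dy":0.155,"dz":-0.12,"roll":2.5},
    {"fingers":1.0,"dx":0.269,"dy":0.173,"dz":-0.12,"roll":2.5}
  ]
}}

```text
time: 6.82
tool_pos: [0.6053, 0.0961, 0.0941]
tcp_rot: [2.267, 2.175, 0.001]
wrist_force: [0.6, -0.8, -0.5]
width: 0.359
grip_force: 25.1
```

Emit:
{"api": "step_arm", "payload": {
  "commands": [
    {"fingers":1.0,"dx":0.0,"dy":0.0,"dz":0.0,"roll":0.0},
    {"fingers":1.0,"dx":0.0,"dy":0.0,"dz":0.0,"roll":0.0}
  ]
}}

```text
time: 7.08
tool_pos: [0.6032, 0.0931, 0.0936]
tcp_rot: [-2.269, -2.172, 0.002]
wrist_force: [-0.2, 0.6, -0.1]
width: 0.365
grip_force: 25.1
```

```bash
python3 - <<'E'
from h import *
im,d,c,P=look("w7")
m=(np.hypot(P[...,0]-.604,P[...,1]-.10)<.03)&(P[...,2]>.09)&(P[...,2]<.15)&(d>0)
reg(P,d,"held",.604,.0935,.03,.085,.135)
m=(abs(P[...,2]-.056)<.004)&(abs(P[...,0]-.6)<.1)&(abs(P[...,1])<.2)&(d>0)
q=P[m]; print(cv2.minAreaRect((q[:,:2]*1000).astype(np.float32)),q[:,1].min(),q[:,1].max())
E
```

```text
tcp [0.6032 0.0931 0.0936] [-2.269e+00 -2.172e+00  2.000e-03] F [-0.2  0.6 -0.1] w 0.365 g 25.1 t 7.08
held 2698 rect [605.8  93.8] [55.6 33.8] 12.6 circ [604.3 100.4] 28.9 z [0.1222 0.1304 0.133 ]
((611.9298706054688, 81.77728271484375), (95.16905212402344, 122.28022766113281), 87.48539733886719) 0.03167799856673459 0.1316565179373536
```

View pics/w7.png

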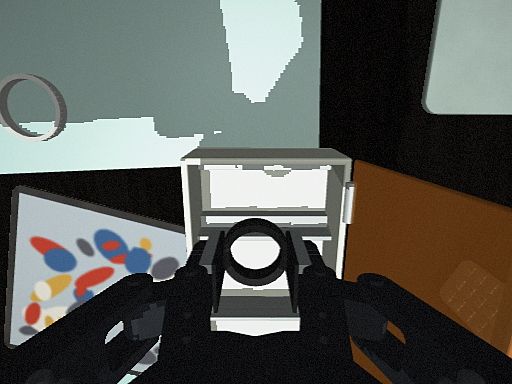

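The held ring is level at (255,251), with the left pocket behind it at (265,190). It is lined up to go down.

Emit:
{"api": "step_arm", "payload": {
  "commands": [
    {"fingers":1.0,"dx":0.0005,"dy":0.001,"dz":0.04,"roll":0.0},
    {"fingers":1.0,"dx":0.0005,"dy":0.001,"dz":0.08,"roll":0.0},
    {"fingers":1.0,"dx":0.0005,"dy":0.001,"dz":0.1,"roll":0.0},
    {"fingers":1.0,"dx":0.0005,"dy":0.001,"dz":0.111,"roll":0.0},
    {"fingers":1.0,"dx":0.0005,"dy":0.001,"dz":0.111,"roll":0.0}
  ]
}}

```text
time: 7.75
tool_pos: [0.605, 0.0936, -0.017]
tcp_rot: [-2.27, -2.172, 0.001]
wrist_force: [0.5, 0.4, -1.3]
width: 0.367
grip_force: 25.1
```

Emit:
{"api": "step_arm", "payload": {
  "commands": [
    {"fingers":-0.05,"dx":0.0,"dy":0.0,"dz":0.001,"roll":0.0},
    {"fingers":-0.05,"dx":0.0,"dy":0.0,"dz":0.001,"roll":0.0},
    {"fingers":-0.05,"dx":0.0,"dy":0.0,"dz":0.001,"roll":0.0},
    {"fingers":-0.05,"dx":0.0,"dy":0.0,"dz":-0.03,"roll":0.0},
    {"fingers":-0.05,"dx":0.0,"dy":0.0,"dz":-0.08,"roll":0.0},
    {"fingers":-1.0,"dx":0.0,"dy":-0.02,"dz":-0.14,"roll":0.0},
    {"fingers":-1.0,"dx":0.0,"dy":-0.05,"dz":-0.18,"roll":0.0},
    {"fingers":-1.0,"dx":0.0,"dy":-0.08,"dz":-0.18,"roll":0.0}
  ]
}}

```text
time: 8.75
tool_pos: [0.5281, 0.098, 0.1687]
tcp_rot: [2.265, 2.168, 0.013]
wrist_force: [-0.5, -0.4, -0.3]
width: 1.002
grip_force: 0.0
```

```bash
python3 - <<'E'
from h import *
im,d,c,P=look("w8")
reg(P,d,"small",.603,.0935,.03,.013,.030)
reg(P,d,"large",.42,.17,.05,.006,.02)
reg(P,d,"case",.578,-.281,.05,.009,.03)
E
```

```text
tcp [0.5281 0.098  0.1687] [2.265 2.168 0.013] F [-0.5 -0.4 -0.3] w 1.002 g 0.0 t 8.75
small 832 rect [602.7  91.4] [55.6 43.9] 87.7 circ [603.1  93.5] 29.9 z [0.0151 0.0193 0.0214]
large 714 rect [422.1 170.3] [52.7 53.3] 87.9 circ [422.  170.1] 27.0 z [0.0072 0.0112 0.0128]
case few 0
```

```bash
python3 - <<'E'
from h import *
im,d,c,P=look("w9")
g=cv2.cvtColor(im,cv2.COLOR_BGR2GRAY)
u,v=proj(c,[.603,.0935,.018]);print(u,v)
m=((g<70)*255).astype(np.uint8);a=np.zeros_like(m);cv2.circle(a,(int(u),int(v)),26,255,-1);m&=a
for k in cv2.findContours(m,cv2.RETR_EXTERNAL,cv2.CHAIN_APPROX_NONE)[0]:
    if len(k)>20:
        (u,v),r=cv2.minEnclosingCircle(k);print(u,v,r,ray(c,u,v,.017).round(4))
q=P[(m>0)&(d>0)];print(np.percentile(q[:,2],[5,50,95]).round(4))
reg(P,d,"large",.42,.17,.05,.006,.02)
cv2.imwrite("pics/w9c.png",cv2.resize(im[40:250,190:400],None,fx=2.5,fy=2.5))
E
```

```text
tcp [0.5223 0.0979 0.1657] [2.269 2.173 0.003] F [-5.2 -0.4 -0.7] w 1.009 g 0.0 t 8.8
328.44149295991053 175.19970194678154
328.0 191.0 20.000099182128906 [0.6032 0.0754 0.017 ]
330.9905700683594 173.4685516357422 15.660590171813965 [0.606  0.0951 0.017 ]
[0.0099 0.017  0.0188]
large 718 rect [422.3 170.2] [52.8 53.3] 79.5 circ [422.  170.3] 27.0 z [0.0071 0.0113 0.0128]
```

View pics/w9c.png

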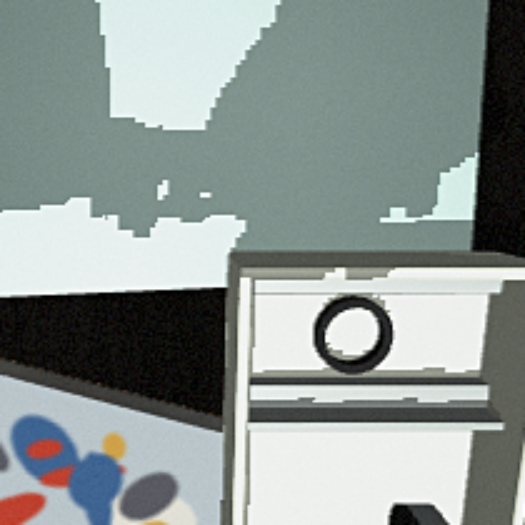

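The crop shows the small lens flat in the groove, its ring at (353,333), between the wall and the first divider. Next is the large lens.

Emit:
{"api": "step_arm", "payload": {
  "commands": [
    {"fingers":-0.7,"dx":0.03,"dy":-0.05,"dz":0.03,"roll":0.0},
    {"fingers":-0.7,"dx":0.068,"dy":-0.1,"dz":0.08,"roll":0.0},
    {"fingers":-0.7,"dx":0.068,"dy":-0.105,"dz":0.13,"roll":0.0},
    {"fingers":-0.7,"dx":0.068,"dy":-0.105,"dz":0.15,"roll":0.0},
    {"fingers":-0.7,"dx":0.068,"dy":-0.105,"dz":0.15,"roll":0.0},
    {"fingers":-0.7,"dx":0.068,"dy":-0.105,"dz":0.15,"roll":0.0}
  ]
}}

```text
time: 9.6
tool_pos: [0.4248, 0.1703, 0.014]
tcp_rot: [2.269, 2.172, 0.003]
wrist_force: [0.5, -1.0, 0.4]
width: 0.852
grip_force: 0.0
```

Emit:
{"api": "step_arm", "payload": {
  "commands": [
    {"fingers":-0.7,"dx":0.0,"dy":-0.002,"dz":0.025,"roll":0.0},
    {"fingers":-0.7,"dx":0.0,"dy":-0.002,"dz":0.043,"roll":0.0},
    {"fingers":-0.7,"dx":0.0,"dy":-0.002,"dz":0.043,"roll":0.0},
    {"fingers":-0.7,"dx":0.0,"dy":-0.002,"dz":0.043,"roll":0.0},
    {"fingers":1.0,"dx":0.0,"dy":-0.002,"dz":0.043,"roll":0.0},
    {"fingers":1.0,"dx":0.0,"dy":-0.002,"dz":0.043,"roll":0.0},
    {"fingers":1.0,"dx":0.0,"dy":-0.002,"dz":0.043,"roll":0.0}
  ],
  "squeeze": 25
}}

```text
time: 10.48
tool_pos: [0.4228, 0.1705, -0.0285]
tcp_rot: [2.268, 2.172, 0.004]
wrist_force: [-0.7, -1.4, 6.6]
width: 0.589
grip_force: 25.7
```

Emit:
{"api": "step_arm", "payload": {
  "commands": [
    {"fingers":1.0,"dx":0.0,"dy":0.0,"dz":-0.04,"roll":0.0},
    {"fingers":1.0,"dx":0.0,"dy":0.01,"dz":-0.09,"roll":0.0},
    {"fingers":1.0,"dx":-0.01,"dy":0.05,"dz":-0.12,"roll":0.0},
    {"fingers":1.0,"dx":-0.035,"dy":0.1,"dz":-0.12,"roll":0.0},
    {"fingers":1.0,"dx":-0.055,"dy":0.15,"dz":-0.12,"roll":0.0},
    {"fingers":1.0,"dx":-0.0685,"dy":0.189,"dz":-0.12,"roll":0.0},
    {"fingers":1.0,"dx":-0.0685,"dy":0.189,"dz":-0.12,"roll":0.0},
    {"fingers":1.0,"dx":-0.0685,"dy":0.189,"dz":-0.12,"roll":0.0}
  ]
}}

```text
time: 11.48
tool_pos: [0.6061, 0.0934, 0.0896]
tcp_rot: [-2.269, -2.171, 0.002]
wrist_force: [-0.4, 1.3, -0.5]
width: 0.588
grip_force: 26.9
```

Emit:
{"api": "step_arm", "payload": {
  "commands": [
    {"fingers":1.0,"dx":0.0005,"dy":0.002,"dz":0.04,"roll":0.0},
    {"fingers":1.0,"dx":0.0005,"dy":0.002,"dz":0.075,"roll":0.0},
    {"fingers":1.0,"dx":0.0005,"dy":0.002,"dz":0.097,"roll":0.0},
    {"fingers":1.0,"dx":0.0005,"dy":0.002,"dz":0.097,"roll":0.0},
    {"fingers":1.0,"dx":0.0005,"dy":0.002,"dz":0.097,"roll":0.0}
  ]
}}

```text
time: 12.1
tool_pos: [0.6081, 0.0944, -0.0067]
tcp_rot: [-2.268, -2.173, 0.0]
wrist_force: [-0.7, 1.3, -1.0]
width: 0.589
grip_force: 29.3
```

Emit:
{"api": "step_arm", "payload": {
  "commands": [
    {"fingers":-0.5,"dx":0.0,"dy":0.0,"dz":0.0,"roll":0.0},
    {"fingers":-0.5,"dx":0.0,"dy":0.0,"dz":0.0,"roll":0.0},
    {"fingers":-0.5,"dx":0.0,"dy":0.0,"dz":-0.02,"roll":0.0},
    {"fingers":-0.5,"dx":0.0,"dy":0.0,"dz":-0.07,"roll":0.0},
    {"fingers":-0.5,"dx":-0.03,"dy":-0.02,"dz":-0.12,"roll":0.0},
    {"fingers":-1.0,"dx":-0.08,"dy":-0.05,"dz":-0.18,"roll":0.0},
    {"fingers":-1.0,"dx":-0.14,"dy":-0.06,"dz":-0.22,"roll":0.0},
    {"fingers":-1.0,"dx":-0.19,"dy":-0.06,"dz":-0.22,"roll":0.0}
  ]
}}

```text
time: 13.1
tool_pos: [0.5437, -0.0813, 0.2153]
tcp_rot: [2.263, 2.17, 0.007]
wrist_force: [0.4, -0.5, 0.0]
width: 0.999
grip_force: 0.0
```

Emit:
{"api": "step_arm", "payload": {
  "commands": [
    {"fingers":-1.0,"dx":-0.05,"dy":0.0,"dz":0.0,"roll":0.0},
    {"fingers":-1.0,"dx":-0.08,"dy":0.0,"dz":0.0,"roll":0.0},
    {"fingers":-1.0,"dx":-0.08,"dy":0.0,"dz":0.0,"roll":0.0}
  ]
}}

```text
time: 13.48
tool_pos: [0.5389, -0.1623, 0.2115]
tcp_rot: [2.272, 2.167, 0.001]
wrist_force: [-0.4, 1.0, 0.9]
width: 1.0
grip_force: 0.0
```

```bash
python3 - <<'E'
from h import *
im,d,c,P=look("w10")
reg(P,d,"large",.606,.0935,.03,.027,.040)
reg(P,d,"case",.578,-.281,.05,.009,.03)
reg(P,d,"box",.439,-.354,.04,.022,.035)
E
```

```text
tcp [ 0.5389 -0.1623  0.2115] [2.272e+00 2.167e+00 1.000e-03] F [-0.4  1.   0.9] w 1.0 g 0.0 t 13.47
large few 0
case 900 rect [ 578.8 -281.4] [64.6 29.3] 62.3 circ [ 578.9 -281.5] 32.3 z [0.0102 0.0191 0.0208]
box 882 rect [ 438.8 -355.5] [36. 50.] 13.1 circ [ 439.1 -355.8] 29.3 z [0.0249 0.0297 0.0309]
```

View pics/w10.png

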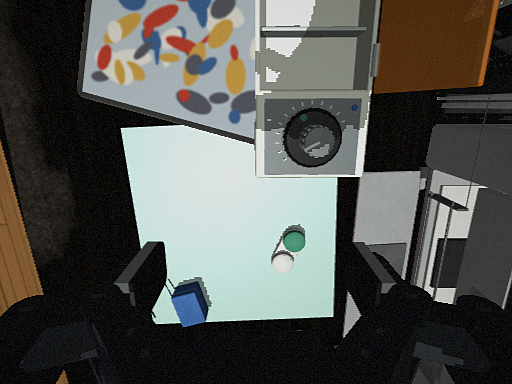

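The view shows case caps at (294,241)/(283,262), the prism box at (190,303) and the dial at (312,138), all undisturbed. Next is the case, with 25 deg of roll.

Emit:
{"api": "step_arm", "payload": {
  "commands": [
    {"fingers":-0.1,"dx":-0.04,"dy":0.015,"dz":0.03,"roll":8.0},
    {"fingers":-0.1,"dx":-0.08,"dy":0.03,"dz":0.07,"roll":16.0},
    {"fingers":-0.1,"dx":-0.1175,"dy":0.045,"dz":0.12,"roll":24.0},
    {"fingers":-0.1,"dx":-0.1175,"dy":0.045,"dz":0.17,"roll":25.0},
    {"fingers":-0.1,"dx":-0.1175,"dy":0.045,"dz":0.19,"roll":25.0},
    {"fingers":-0.1,"dx":-0.1175,"dy":0.045,"dz":0.19,"roll":25.0},
    {"fingers":-0.1,"dx":-0.1175,"dy":0.045,"dz":0.19,"roll":25.0}
  ]
}}

```text
time: 14.4
tool_pos: [0.5808, -0.2795, 0.0224]
tcp_rot: [2.682, 1.63, 0.003]
wrist_force: [0.1, 0.0, 0.5]
width: 0.548
grip_force: 0.0
```

```bash
python3 - <<'E'
from h import *
im,d,c,P=look("w11")
from scipy.spatial.transform import Rotation as R
M=R.from_rotvec(read_state()["tcp_rot"]).as_matrix();print(M.round(3))
reg(P,d,"case",.578,-.281,.05,.009,.024)
g=cv2.inRange(cv2.cvtColor(im,cv2.COLOR_BGR2HSV),(45,60,40),(90,255,255));q=P[(g>0)&(d>0)];print(len(q),np.median(q,0) if len(q) else '')
E
```

```text
tcp [ 0.5808 -0.2795  0.0224] [2.682 1.63  0.003] F [0.1 0.  0.5] w 0.548 g 0.0 t 14.4
[[ 0.461  0.888  0.004]
 [ 0.888 -0.461 -0.002]
 [ 0.     0.005 -1.   ]]
case 4014 rect [ 579.2 -281.7] [64.6 29.7] 62.9 circ [ 578.5 -281.3] 32.4 z [0.0101 0.0194 0.0208]
1751 [ 0.58797141 -0.26525439  0.0196323 ]
```

Emit:
{"api": "step_arm", "payload": {
  "commands": [
    {"fingers":-0.1,"dx":-0.0025,"dy":-0.001,"dz":0.03,"roll":0.0},
    {"fingers":-0.1,"dx":-0.0025,"dy":-0.001,"dz":0.0495,"roll":0.0},
    {"fingers":-0.1,"dx":-0.0025,"dy":-0.001,"dz":0.0495,"roll":0.0},
    {"fingers":-0.1,"dx":-0.0025,"dy":-0.001,"dz":0.0495,"roll":0.0},
    {"fingers":1.0,"dx":-0.0025,"dy":-0.001,"dz":0.0495,"roll":0.0},
    {"fingers":1.0,"dx":-0.0025,"dy":-0.001,"dz":0.0495,"roll":0.0},
    {"fingers":1.0,"dx":-0.0025,"dy":-0.001,"dz":0.0495,"roll":0.0}
  ],
  "squeeze": 25
}}

```text
time: 15.32
tool_pos: [0.5782, -0.2819, -0.027]
tcp_rot: [2.684, 1.629, 0.002]
wrist_force: [-2.5, 0.5, 10.7]
width: 0.337
grip_force: 28.6
```

Emit:
{"api": "step_arm", "payload": {
  "commands": [
    {"fingers":1.0,"dx":0.0,"dy":0.0,"dz":-0.04,"roll":0.0},
    {"fingers":1.0,"dx":0.0,"dy":0.0,"dz":-0.09,"roll":0.0},
    {"fingers":1.0,"dx":0.01,"dy":0.0,"dz":-0.135,"roll":0.0},
    {"fingers":1.0,"dx":0.06,"dy":-0.025,"dz":-0.135,"roll":-6.0},
    {"fingers":1.0,"dx":0.115,"dy":-0.05,"dz":-0.135,"roll":-13.0},
    {"fingers":1.0,"dx":0.17,"dy":-0.07,"dz":-0.135,"roll":-20.0},
    {"fingers":1.0,"dx":0.225,"dy":-0.095,"dz":-0.135,"roll":-25.0},
    {"fingers":1.0,"dx":0.281,"dy":-0.117,"dz":-0.135,"roll":-25.5}
  ]
}}

```text
time: 16.32
tool_pos: [0.6024, 0.0239, 0.1055]
tcp_rot: [2.259, 2.183, 0.0]
wrist_force: [0.6, 0.3, -0.5]
width: 0.334
grip_force: 25.5
```

Emit:
{"api": "step_arm", "payload": {
  "commands": [
    {"fingers":1.0,"dx":0.0,"dy":0.0,"dz":0.0,"roll":0.0},
    {"fingers":1.0,"dx":0.0,"dy":0.0,"dz":0.0,"roll":0.0}
  ]
}}

```text
time: 16.58
tool_pos: [0.6024, 0.022, 0.1052]
tcp_rot: [2.258, 2.184, -0.001]
wrist_force: [-0.4, -0.1, -0.4]
width: 0.331
grip_force: 25.5
```

```bash
python3 - <<'E'
from h import *
im,d,c,P=look("w12")
reg(P,d,"large",.608,.094,.04,.028,.036)
reg(P,d,"held",.604,.022,.045,.135,.16)
g=cv2.inRange(cv2.cvtColor(im,cv2.COLOR_BGR2HSV),(45,60,40),(90,255,255));g[:,:200]=0;g[:,320:]=0;q=P[(g>0)&(d>0)&(P[...,2]>.1)];print(len(q),np.median(q,0) if len(q) else '')
m=(abs(P[...,2]-.044)<.004)&(abs(P[...,0]-.61)<.05)&(abs(P[...,1]-.04)<.1)&(d>0);print(P[m].min(0),P[m].max(0),m.sum())
E
```

```text
tcp [0.6024 0.022  0.1052] [ 2.258e+00  2.184e+00 -1.000e-03] F [-0.4 -0.1 -0.4] w 0.331 g 25.5 t 16.57
large 1256 rect [609.   93.3] [62.9 53.1] 88.4 circ [607.6  93.7] 39.9 z [0.0293 0.0315 0.0334]
held 8746 rect [603.5  22.3] [51.9 57.7] 37.7 circ [602.4  22.3] 32.7 z [0.1416 0.1516 0.1546]
3280 [0.60390045 0.04158654 0.15188156]
[ 0.5606356  -0.01855192  0.0400349 ] [0.65980847 0.12664651 0.04799585] 246
```

View pics/w12.png

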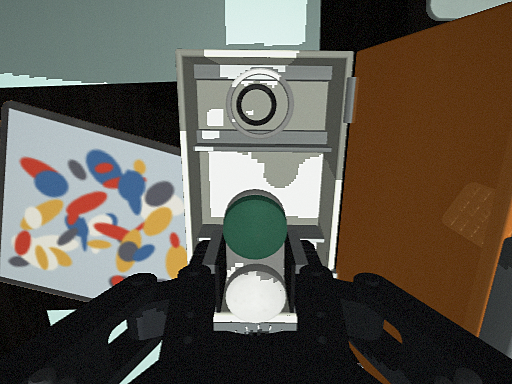

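The view shows the large lens flat and concentric over the small one at (258,103), and the case held straight at (256,258) above the middle pocket.

Emit:
{"api": "step_arm", "payload": {
  "commands": [
    {"fingers":1.0,"dx":-0.001,"dy":0.001,"dz":0.045,"roll":0.5},
    {"fingers":1.0,"dx":-0.001,"dy":0.001,"dz":0.08,"roll":0.5},
    {"fingers":1.0,"dx":-0.001,"dy":0.001,"dz":0.11,"roll":0.5},
    {"fingers":1.0,"dx":-0.001,"dy":0.001,"dz":0.124,"roll":0.5},
    {"fingers":1.0,"dx":-0.001,"dy":0.001,"dz":0.124,"roll":0.5}
  ]
}}

```text
time: 17.25
tool_pos: [0.6038, 0.0196, -0.0189]
tcp_rot: [-2.271, -2.17, 0.0]
wrist_force: [-0.2, -0.0, -0.5]
width: 0.335
grip_force: 25.6
```

Emit:
{"api": "step_arm", "payload": {
  "commands": [
    {"fingers":-0.05,"dx":0.0,"dy":0.0,"dz":0.001,"roll":0.0},
    {"fingers":-0.05,"dx":0.0,"dy":0.0,"dz":0.001,"roll":0.0},
    {"fingers":-0.05,"dx":0.0,"dy":0.0,"dz":0.001,"roll":0.0},
    {"fingers":-0.05,"dx":0.0,"dy":0.0,"dz":-0.03,"roll":0.0},
    {"fingers":-0.05,"dx":0.0,"dy":0.0,"dz":-0.08,"roll":0.0},
    {"fingers":-0.1,"dx":-0.04,"dy":-0.02,"dz":-0.14,"roll":0.0},
    {"fingers":-0.3,"dx":-0.09,"dy":-0.06,"dz":-0.17,"roll":0.0},
    {"fingers":-0.5,"dx":-0.15,"dy":-0.09,"dz":-0.17,"roll":0.0}
  ]
}}

```text
time: 18.25
tool_pos: [0.5197, -0.1075, 0.1526]
tcp_rot: [2.263, 2.171, 0.005]
wrist_force: [0.2, -0.4, -0.2]
width: 0.747
grip_force: 0.0
```

Emit:
{"api": "step_arm", "payload": {
  "commands": [
    {"fingers":-0.5,"dx":-0.06,"dy":-0.03,"dz":0.02,"roll":-8.0},
    {"fingers":-0.5,"dx":-0.11,"dy":-0.05,"dz":0.04,"roll":-15.0},
    {"fingers":-0.5,"dx":-0.15,"dy":-0.06,"dz":0.04,"roll":-15.5},
    {"fingers":-0.5,"dx":-0.15,"dy":-0.06,"dz":0.04,"roll":-15.5},
    {"fingers":-0.5,"dx":-0.15,"dy":-0.06,"dz":0.04,"roll":-15.5}
  ]
}}

```text
time: 18.88
tool_pos: [0.4519, -0.2536, 0.1091]
tcp_rot: [1.957, 2.458, 0.001]
wrist_force: [0.5, 1.0, 0.4]
width: 0.749
grip_force: 0.0
```

```bash
python3 - <<'E'
from h import *
from scipy.spatial.transform import Rotation as R
im,d,c,P=look("w13")
print(R.from_rotvec(read_state()["tcp_rot"]).as_matrix().round(3).tolist())
reg(P,d,"box",.439,-.354,.04,.022,.035)
reg(P,d,"case",.603,.022,.035,.013,.03)
E
```

```text
tcp [ 0.4519 -0.2536  0.1091] [1.957e+00 2.458e+00 1.000e-03] F [0.5 1.  0.4] w 0.749 g 0.0 t 18.88
[[-0.225, 0.974, 0.0], [0.974, 0.225, 0.0], [0.0, 0.0, -1.0]]
box 1790 rect [ 438.9 -355.9] [35.2 51. ] 13.0 circ [ 438.4 -355.8] 29.7 z [0.0272 0.0297 0.0308]
case few 0
```

Emit:
{"api": "step_arm", "payload": {
  "commands": [
    {"fingers":-0.4,"dx":-0.05,"dy":-0.018,"dz":0.02,"roll":0.0},
    {"fingers":-0.4,"dx":-0.0965,"dy":-0.036,"dz":0.05,"roll":0.0},
    {"fingers":-0.4,"dx":-0.0965,"dy":-0.036,"dz":0.09,"roll":0.0},
    {"fingers":-0.4,"dx":-0.0965,"dy":-0.036,"dz":0.131,"roll":0.0},
    {"fingers":-0.4,"dx":-0.0965,"dy":-0.036,"dz":0.131,"roll":0.0},
    {"fingers":1.0,"dx":-0.0965,"dy":-0.036,"dz":0.131,"roll":0.0},
    {"fingers":1.0,"dx":-0.0965,"dy":-0.036,"dz":0.131,"roll":0.0},
    {"fingers":1.0,"dx":-0.0965,"dy":-0.036,"dz":0.131,"roll":0.0}
  ],
  "squeeze": 25
}}

```text
time: 19.92
tool_pos: [0.4402, -0.357, -0.02]
tcp_rot: [1.953, 2.456, -0.0]
wrist_force: [1.1, 2.1, 4.2]
width: 0.407
grip_force: 25.5
```

Emit:
{"api": "step_arm", "payload": {
  "commands": [
    {"fingers":1.0,"dx":0.0,"dy":0.0,"dz":-0.04,"roll":0.0},
    {"fingers":1.0,"dx":0.005,"dy":0.005,"dz":-0.09,"roll":0.0},
    {"fingers":1.0,"dx":0.03,"dy":0.03,"dz":-0.135,"roll":0.0},
    {"fingers":1.0,"dx":0.07,"dy":0.065,"dz":-0.135,"roll":5.0},
    {"fingers":1.0,"dx":0.11,"dy":0.1,"dz":-0.135,"roll":10.0},
    {"fingers":1.0,"dx":0.15,"dy":0.14,"dz":-0.135,"roll":15.5},
    {"fingers":1.0,"dx":0.195,"dy":0.18,"dz":-0.135,"roll":15.5},
    {"fingers":1.0,"dx":0.235,"dy":0.21,"dz":-0.135,"roll":15.5}
  ]
}}

```text
time: 20.92
tool_pos: [0.5915, -0.0779, 0.114]
tcp_rot: [2.268, 2.172, 0.002]
wrist_force: [0.5, -0.6, -0.2]
width: 0.407
grip_force: 25.3
```

Emit:
{"api": "step_arm", "payload": {
  "commands": [
    {"fingers":1.0,"dx":0.033,"dy":0.011,"dz":0.0,"roll":0.0},
    {"fingers":1.0,"dx":0.033,"dy":0.011,"dz":0.0,"roll":0.0},
    {"fingers":1.0,"dx":0.033,"dy":0.011,"dz":0.0,"roll":0.0}
  ]
}}

```text
time: 21.3
tool_pos: [0.6025, -0.0476, 0.1132]
tcp_rot: [2.268, 2.173, -0.0]
wrist_force: [-0.7, 0.1, -0.2]
width: 0.401
grip_force: 25.3
```

```bash
python3 - <<'E'
from h import *
from scipy.spatial.transform import Rotation as R
im,d,c,P=look("w14")
print(R.from_rotvec(read_state()["tcp_rot"]).as_matrix().round(3).tolist())
b=cv2.inRange(cv2.cvtColor(im,cv2.COLOR_BGR2HSV),(95,90,50),(130,255,255))
m=(b>0)&(d>0)&(P[...,2]>.1);q=P[m];print(len(q),q.min(0).round(4),q.max(0).round(4))
m&=P[...,2]>np.percentile(q[:,2],95)-.008;print(cv2.minAreaRect((P[m][:,:2]*1000).astype(np.float32)),np.median(P[m][:,2]))
reg(P,d,"case",.603,.022,.035,.012,.03)
reg(P,d,"large",.608,.094,.035,.029,.036)
E
```

```text
tcp [ 0.6025 -0.0476  0.1132] [ 2.268  2.173 -0.   ] F [-0.7  0.1 -0.2] w 0.401 g 25.3 t 21.3
[[0.044, 0.999, 0.0], [0.999, -0.044, -0.0], [-0.0, 0.0, -1.0]]
8666 [ 0.5853 -0.0723  0.1368] [ 0.622  -0.0213  0.1651]
((603.6156616210938, -46.784698486328125), (50.16160202026367, 35.528594970703125), 87.8729248046875) 0.1629478798612437
case 2488 rect [604.7  19.4] [63.5 29.7] 87.1 circ [605.3  19.4] 31.8 z [0.0158 0.0253 0.0269]
large 690 rect [608.7  82.9] [31.5 53. ] 87.5 circ [609.2  93.1] 26.6 z [0.0299 0.0315 0.0329]
```

Emit:
{"api": "step_arm", "payload": {
  "commands": [
    {"fingers":1.0,"dx":-0.002,"dy":0.001,"dz":0.045,"roll":0.0},
    {"fingers":1.0,"dx":-0.002,"dy":0.001,"dz":0.085,"roll":0.0},
    {"fingers":1.0,"dx":-0.002,"dy":0.001,"dz":0.11,"roll":0.0},
    {"fingers":1.0,"dx":-0.002,"dy":0.001,"dz":0.126,"roll":0.0},
    {"fingers":1.0,"dx":-0.002,"dy":0.001,"dz":0.126,"roll":0.0}
  ]
}}

```text
time: 21.98
tool_pos: [0.6034, -0.0503, -0.0134]
tcp_rot: [-2.271, -2.171, 0.0]
wrist_force: [0.1, -0.5, -0.8]
width: 0.404
grip_force: 26.3
```

Emit:
{"api": "step_arm", "payload": {
  "commands": [
    {"fingers":-0.1,"dx":0.0,"dy":0.0,"dz":0.001,"roll":0.0},
    {"fingers":-0.1,"dx":0.0,"dy":0.0,"dz":0.001,"roll":0.0},
    {"fingers":-0.1,"dx":0.0,"dy":0.0,"dz":0.001,"roll":0.0},
    {"fingers":-0.1,"dx":0.0,"dy":0.0,"dz":-0.03,"roll":0.0},
    {"fingers":-0.1,"dx":0.0,"dy":0.0,"dz":-0.08,"roll":0.0},
    {"fingers":-0.1,"dx":0.0,"dy":-0.02,"dz":-0.14,"roll":0.0},
    {"fingers":0.3,"dx":0.05,"dy":-0.05,"dz":-0.2,"roll":8.0},
    {"fingers":0.3,"dx":0.1,"dy":-0.07,"dz":-0.25,"roll":18.0}
  ]
}}

```text
time: 22.98
tool_pos: [0.546, 0.0321, 0.2166]
tcp_rot: [2.587, 1.781, 0.002]
wrist_force: [0.4, 1.1, -0.2]
width: 0.352
grip_force: 0.0
```

```bash
python3 - <<'E'
from h import *
im,d,c,P=look("w15")
reg(P,d,"large",.608,.094,.033,.029,.036)
reg(P,d,"case",.603,.022,.035,.012,.03)
reg(P,d,"box",.604,-.048,.032,.025,.044)
m=(P[...,2]>.005)&(P[...,2]<.013)&(abs(P[...,0]-.49)<.13)&(abs(P[...,1]-.36)<.06)&(d>0)&(im.max(-1)<110)
q=P[m];print(len(q),cv2.minAreaRect((q[:,:2]*1000).astype(np.float32)),q.min(0),q.max(0))
E
```

```text
tcp [0.546  0.0321 0.2166] [2.587e+00 1.781e+00 2.000e-03] F [ 0.4  1.1 -0.2] w 0.352 g 0.0 t 22.98
large 526 rect [609.2  93.4] [62.2 53. ] 87.6 circ [608.3  93.7] 32.8 z [0.0298 0.0315 0.0333]
case 1182 rect [604.9  20.2] [65.2 30.1] 88.1 circ [604.9  20.2] 32.6 z [0.0153 0.0251 0.0269]
box 1280 rect [604.3 -47.4] [61.9 35. ] 87.6 circ [604. -48.] 31.9 z [0.0311 0.0357 0.0382]Traceback (most recent call last):
  File "<stdin>", line 7, in <module>
    return umr_minimum(a, axis, None, out, keepdims, initial, where)
ValueError: zero-size array to reduction operation minimum which has no identity
```

Emit:
{"api": "step_arm", "payload": {
  "commands": [
    {"fingers":0.3,"dx":0.03,"dy":-0.03,"dz":-0.01,"roll":10.0},
    {"fingers":0.3,"dx":0.07,"dy":-0.06,"dz":-0.02,"roll":20.0},
    {"fingers":0.3,"dx":0.115,"dy":-0.09,"dz":-0.03,"roll":30.0},
    {"fingers":0.3,"dx":0.16,"dy":-0.12,"dz":-0.03,"roll":40.0},
    {"fingers":0.3,"dx":0.2,"dy":-0.15,"dz":-0.03,"roll":50.0},
    {"fingers":0.3,"dx":0.24,"dy":-0.175,"dz":-0.03,"roll":60.0},
    {"fingers":0.3,"dx":0.271,"dy":-0.195,"dz":-0.03,"roll":69.0},
    {"fingers":0.3,"dx":0.271,"dy":-0.195,"dz":-0.03,"roll":69.0}
  ]
}}

```text
time: 24.02
tool_pos: [0.4579, 0.356, 0.2441]
tcp_rot: [-3.141, -0.02, 0.0]
wrist_force: [-0.2, -0.4, 1.3]
width: 0.351
grip_force: 0.0
```

```bash
python3 - <<'E'
from h import *
from scipy.spatial.transform import Rotation as R
im,d,c,P=look("w16")
s=read_state();print(s["q"].round(2),R.from_rotvec(s["tcp_rot"]).as_matrix().round(3).tolist())
m=(P[...,2]>.003)&(P[...,2]<.016)&(abs(P[...,0]-.49)<.16)&(abs(P[...,1]-.36)<.09)&(d>0)&(im.max(-1)<110)
n,l,st,_=cv2.connectedComponentsWithStats(m.astype(np.uint8));i=1+st[1:,4].argmax();q=P[l==i]
print(len(q),cv2.minAreaRect((q[:,:2]*1000).astype(np.float32)),q.min(0).round(4),q.max(0).round(4),np.median(q[:,2]))
for x in np.arange(.39,.6,.015):
    k=q[abs(q[:,0]-x)<.003]
    if len(k):print(round(x,3),k[:,1].min().round(4),k[:,1].max().round(4))
E
```

```text
tcp [0.4579 0.356  0.2441] [-3.141 -0.02   0.   ] F [-0.2 -0.4  1.3] w 0.351 g 0.0 t 24.02
[ 0.62  0.06  1.76 -0.    1.32  2.17] [[1.0, 0.013, -0.0], [0.013, -1.0, -0.001], [-0.0, 0.001, -1.0]]
2922 ((490.0887756347656, 360.5692138671875), (181.1124725341797, 60.320655822753906), 1.5204894542694092) [0.3991 0.3318 0.0058] [0.5807 0.3922 0.0126] 0.009501405219862064
0.405 0.3642 0.3769
0.42 0.3629 0.3755
0.435 0.3616 0.3755
0.45 0.3605 0.3742
0.465 0.3606 0.3728
0.48 0.3594 0.3729
0.495 0.3582 0.3702
0.51 0.3584 0.3703
0.525 0.3379 0.3859
0.54 0.3318 0.3911
0.555 0.3322 0.3921
0.57 0.3378 0.3856
```

View pics/w16.png

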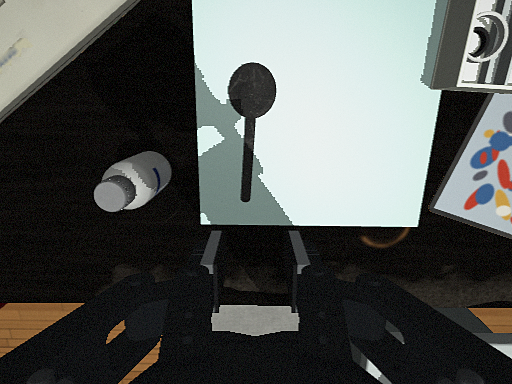

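The view shows the paddle's disc at (252,90) and handle end at (246,198), with a large bottle at (130,180) well clear to the left.

Emit:
{"api": "step_arm", "payload": {
  "commands": [
    {"fingers":0.3,"dx":0.02,"dy":-0.004,"dz":0.05,"roll":4.0},
    {"fingers":0.3,"dx":0.042,"dy":-0.0085,"dz":0.1,"roll":4.0},
    {"fingers":0.3,"dx":0.042,"dy":-0.0085,"dz":0.15,"roll":4.0},
    {"fingers":0.3,"dx":0.042,"dy":-0.0085,"dz":0.2,"roll":4.0},
    {"fingers":0.3,"dx":0.042,"dy":-0.0085,"dz":0.235,"roll":4.0},
    {"fingers":0.3,"dx":0.042,"dy":-0.0085,"dz":0.235,"roll":4.0},
    {"fingers":0.3,"dx":0.042,"dy":-0.0085,"dz":0.235,"roll":4.0}
  ]
}}

```text
time: 24.95
tool_pos: [0.5021, 0.3626, 0.0109]
tcp_rot: [-3.139, 0.096, -0.003]
wrist_force: [0.7, 0.6, 0.6]
width: 0.35
grip_force: 0.0
```

```bash
python3 - <<'E'
from h import *
from scipy.spatial.transform import Rotation as R
im,d,c,P=look("w17")
s=read_state();print(R.from_rotvec(s["tcp_rot"]).as_matrix().round(3).tolist())
m=(P[...,2]>.003)&(P[...,2]<.016)&(abs(P[...,0]-.49)<.16)&(abs(P[...,1]-.36)<.09)&(d>0)&(im.max(-1)<110)
n,l,st,_=cv2.connectedComponentsWithStats(m.astype(np.uint8));i=1+st[1:,4].argmax();q=P[l==i]
print(len(q),q.min(0).round(4),q.max(0).round(4))
for x in np.arange(.48,.6,.006):
    k=q[abs(q[:,0]-x)<.003]
    if len(k):print(round(x,3),k[:,1].min().round(4),k[:,1].max().round(4))
E
```

```text
tcp [0.5021 0.3626 0.0109] [-3.139e+00  9.600e-02 -3.000e-03] F [0.7 0.6 0.6] w 0.35 g 0.0 t 24.95
[[0.998, -0.061, 0.003], [-0.061, -0.998, 0.002], [0.003, -0.002, -1.0]]
12587 [0.4216 0.3313 0.0037] [0.5818 0.3927 0.0121]
0.48 0.3585 0.3723
0.486 0.3582 0.3718
0.492 0.3579 0.372
0.498 0.3576 0.3717
0.504 0.3573 0.3712
0.51 0.3569 0.3708
0.516 0.3463 0.3766
0.522 0.3395 0.3847
0.528 0.3358 0.3881
0.534 0.3325 0.3906
0.54 0.3313 0.3924
0.546 0.3315 0.3927
0.552 0.3315 0.3917
0.558 0.3317 0.3913
0.564 0.3335 0.3895
0.57 0.337 0.3869
0.576 0.3416 0.3814
0.582 0.3502 0.3734
```

Emit:
{"api": "step_arm", "payload": {
  "commands": [
    {"fingers":0.3,"dx":-0.002,"dy":-0.002,"dz":0.02,"roll":0.0},
    {"fingers":0.3,"dx":-0.002,"dy":-0.002,"dz":0.039,"roll":0.0},
    {"fingers":0.3,"dx":-0.002,"dy":-0.002,"dz":0.039,"roll":0.0},
    {"fingers":0.3,"dx":-0.002,"dy":-0.002,"dz":0.039,"roll":0.0},
    {"fingers":1.0,"dx":-0.002,"dy":-0.002,"dz":0.039,"roll":0.0},
    {"fingers":1.0,"dx":-0.002,"dy":-0.002,"dz":0.039,"roll":0.0},
    {"fingers":1.0,"dx":-0.002,"dy":-0.002,"dz":0.039,"roll":0.0}
  ],
  "squeeze": 60
}}

```text
time: 25.88
tool_pos: [0.5013, 0.3665, -0.0263]
tcp_rot: [-3.137, 0.095, -0.007]
wrist_force: [-2.2, -2.3, 20.2]
width: 0.144
grip_force: 64.1
```

Emit:
{"api": "step_arm", "payload": {
  "commands": [
    {"fingers":1.0,"dx":0.0,"dy":0.0,"dz":-0.04,"roll":0.0},
    {"fingers":1.0,"dx":0.0,"dy":0.0,"dz":-0.08,"roll":-8.0},
    {"fingers":1.0,"dx":0.0,"dy":0.01,"dz":-0.12,"roll":-18.0},
    {"fingers":1.0,"dx":0.0,"dy":0.03,"dz":-0.14,"roll":-28.0},
    {"fingers":1.0,"dx":0.0,"dy":0.05,"dz":-0.14,"roll":-38.0},
    {"fingers":1.0,"dx":0.01,"dy":0.075,"dz":-0.14,"roll":-48.0},
    {"fingers":1.0,"dx":0.02,"dy":0.1,"dz":-0.14,"roll":-58.0},
    {"fingers":1.0,"dx":0.03,"dy":0.12,"dz":-0.14,"roll":-68.0}
  ]
}}

```text
time: 26.88
tool_pos: [0.5208, 0.2421, 0.1088]
tcp_rot: [-2.652, -1.684, 0.003]
wrist_force: [0.4, -0.2, -0.3]
width: 0.142
grip_force: 58.7
```

```bash
python3 - <<'E'
from h import *
from scipy.spatial.transform import Rotation as R
im,d,c,P=look("w18")
s=read_state();M=R.from_rotvec(s["tcp_rot"]).as_matrix();print(M.round(3).tolist(),s["torque"].round(2))
print("shift",(M.T@(np.array([.608,.034,s["tool_pos"][2]])-s["tool_pos"])).round(4),"roll",np.degrees(np.arctan2(M[1,0],M[0,0]))-87.5)
m=(P[...,2]>.09)&(P[...,2]<.2)&(d>0)&(im.max(-1)<110)&(((P-s["tool_pos"])@M[:,0])>.02)
n,l,st,_=cv2.connectedComponentsWithStats(m.astype(np.uint8));i=1+st[1:,4].argmax();q=P[l==i]
a=(q-s["tool_pos"])@M[:,0];b=(q-s["tool_pos"])@M[:,1]
print(len(q),np.percentile(a,[1,50,99]).round(4),np.percentile(b,[1,50,99]).round(4))
for lo in np.arange(.02,.1,.015):
    k=(a>lo)&(a<lo+.015); print(round(lo,3),np.percentile(q[k,2],[10,50,90]).round(4) if k.any() else '')
E
```

```text
tcp [0.5208 0.2421 0.1088] [-2.652 -1.684  0.003] F [ 0.4 -0.2 -0.3] w 0.142 g 58.7 t 26.88
[[0.42, 0.907, -0.001], [0.907, -0.42, -0.003], [-0.003, 0.0, -1.0]] [-0.12  0.   -0.05]
shift [-0.1506  0.1647  0.0005] roll -22.349824816235497
15235 [0.0213 0.0522 0.0808] [-0.0294 -0.0008  0.0275]
0.02 [0.1436 0.1444 0.1452]
0.035 [0.1435 0.1443 0.1451]
0.05 [0.1434 0.1442 0.1451]
0.065 [0.1432 0.1441 0.145 ]
0.08 [0.142  0.1434 0.1444]
0.095
```

Emit:
{"api": "step_arm", "payload": {
  "commands": [
    {"fingers":1.0,"dx":-0.03,"dy":0.03,"dz":0.0,"roll":-9.0},
    {"fingers":1.0,"dx":-0.065,"dy":0.07,"dz":0.0,"roll":-18.0},
    {"fingers":1.0,"dx":-0.105,"dy":0.11,"dz":0.0,"roll":-22.5},
    {"fingers":1.0,"dx":-0.14,"dy":0.15,"dz":0.0,"roll":-22.5},
    {"fingers":1.0,"dx":-0.1505,"dy":0.165,"dz":0.0,"roll":-22.5},
    {"fingers":1.0,"dx":-0.1505,"dy":0.165,"dz":0.0,"roll":-22.5},
    {"fingers":1.0,"dx":-0.1505,"dy":0.165,"dz":0.0,"roll":-22.5}
  ]
}}

```text
time: 27.8
tool_pos: [0.6047, 0.0377, 0.1096]
tcp_rot: [-2.277, -2.162, 0.001]
wrist_force: [-0.0, -0.2, -0.5]
width: 0.141
grip_force: 58.7
```

```bash
python3 - <<'E'
from h import *
from scipy.spatial.transform import Rotation as R
im,d,c,P=look("w19")
s=read_state();M=R.from_rotvec(s["tcp_rot"]).as_matrix();print(M.round(3).tolist())
m=(abs(P[...,2]-.1443)<.01)&(d>0)&(im.max(-1)<110)&(abs(P[...,0]-.6)<.06)
q=P[m];print(len(q),q.min(0).round(4),q.max(0).round(4))
m=(abs(P[...,2]-.056)<.004)&(abs(P[...,0]-.6)<.075)&(abs(P[...,1])<.2)&(d>0);q=P[m];print(q.min(0).round(4),q.max(0).round(4))
E
```

```text
tcp [0.6047 0.0377 0.1096] [-2.277e+00 -2.162e+00  1.000e-03] F [-0.  -0.2 -0.5] w 0.141 g 58.7 t 27.8
[[0.051, 0.999, -0.001], [0.999, -0.051, 0.0], [0.0, -0.001, -1.0]]
18898 [ 0.5774 -0.0108  0.14  ] [0.639  0.1188 0.1543]
[ 0.5465 -0.0865  0.052 ] [0.6742 0.1315 0.06  ]
```

Emit:
{"api": "step_arm", "payload": {
  "commands": [
    {"fingers":1.0,"dx":-0.004,"dy":0.002,"dz":0.03,"roll":-0.4},
    {"fingers":1.0,"dx":-0.004,"dy":0.002,"dz":0.06,"roll":-0.4},
    {"fingers":1.0,"dx":-0.004,"dy":0.002,"dz":0.08,"roll":-0.4},
    {"fingers":1.0,"dx":-0.004,"dy":0.002,"dz":0.0905,"roll":-0.4},
    {"fingers":1.0,"dx":-0.004,"dy":0.002,"dz":0.0905,"roll":-0.4},
    {"fingers":1.0,"dx":-0.004,"dy":0.002,"dz":0.0905,"roll":-0.4}
  ]
}}

```text
time: 28.6
tool_pos: [0.6084, 0.0324, 0.021]
tcp_rot: [2.27, 2.17, 0.002]
wrist_force: [0.4, -0.4, -0.5]
width: 0.136
grip_force: 58.7
```

```bash
python3 - <<'E'
from h import *
im,d,c,P=look("w20")
m=(abs(P[...,2]-.053)<.008)&(d>0)&(im.max(-1)<110)&(abs(P[...,0]-.61)<.045)&(P[...,1]>.04)
q=P[m];print(len(q),q.min(0).round(4),q.max(0).round(4),np.median(q[:,2]))
E
```

```text
tcp [0.6084 0.0324 0.021 ] [2.27e+00 2.17e+00 2.00e-03] F [ 0.4 -0.4 -0.5] w 0.136 g 58.7 t 28.6
17001 [0.5651 0.04   0.045 ] [0.655  0.1264 0.0609] 0.056484052382064776
```

Emit:
{"api": "step_arm", "payload": {
  "commands": [
    {"fingers":1.0,"dx":0.0,"dy":0.0,"dz":0.003,"roll":0.0},
    {"fingers":1.0,"dx":0.0,"dy":0.0,"dz":0.003,"roll":0.0},
    {"fingers":0.4,"dx":0.0,"dy":0.0,"dz":0.003,"roll":0.0},
    {"fingers":0.4,"dx":0.0,"dy":0.0,"dz":0.003,"roll":0.0},
    {"fingers":0.4,"dx":0.0,"dy":0.0,"dz":0.003,"roll":0.0},
    {"fingers":0.4,"dx":0.0,"dy":0.0,"dz":-0.03,"roll":0.0},
    {"fingers":0.4,"dx":0.0,"dy":0.0,"dz":-0.08,"roll":0.0},
    {"fingers":0.4,"dx":0.0,"dy":0.0,"dz":-0.14,"roll":0.0}
  ]
}}

```text
time: 29.65
tool_pos: [0.6061, 0.0322, 0.1598]
tcp_rot: [-2.27, -2.169, 0.003]
wrist_force: [0.8, -0.4, 0.3]
width: 0.3
grip_force: 0.0
```

Emit:
{"api": "step_arm", "payload": {
  "commands": [
    {"fingers":1.0,"dx":-0.03,"dy":-0.02,"dz":-0.05,"roll":0.0},
    {"fingers":1.0,"dx":-0.07,"dy":-0.03,"dz":-0.08,"roll":0.0},
    {"fingers":1.0,"dx":-0.11,"dy":-0.03,"dz":-0.1,"roll":0.0},
    {"fingers":1.0,"dx":-0.11,"dy":-0.03,"dz":-0.1,"roll":0.0},
    {"fingers":1.0,"dx":-0.11,"dy":-0.03,"dz":-0.1,"roll":0.0}
  ]
}}

```text
time: 30.28
tool_pos: [0.5721, -0.0761, 0.2593]
tcp_rot: [-2.271, -2.169, -0.0]
wrist_force: [-0.1, -0.2, -1.5]
width: -0.001
grip_force: 0.0
```

```bash
python3 - <<'E'
from h import *
im,d,c,P=look("w21")
g=im.max(-1)
m=(abs(P[...,2]-.053)<.008)&(d>0)&(g<110)&(abs(P[...,0]-.608)<.04)&(P[...,1]>-.072)&(P[...,1]<.122)
n,l,st,_=cv2.connectedComponentsWithStats(m.astype(np.uint8));i=1+st[1:,4].argmax();q=P[l==i]
print(len(q),q.min(0).round(4),q.max(0).round(4));A=np.c_[q[:,:2],np.ones(len(q))];print("plane",np.linalg.lstsq(A,q[:,2],rcond=None)[0].round(4),np.median(q[:,2]))
# lid: orange
hs=cv2.cvtColor(im,cv2.COLOR_BGR2HSV);o=(cv2.inRange(hs,(5,150,60),(22,255,255))>0)&(d>0)&(P[...,0]>.65);q=P[o]
print("lid",len(q),q.min(0).round(4),q.max(0).round(4))
for lo in np.arange(.06,.2,.03):
    k=q[(q[:,2]>lo)&(q[:,2]<lo+.03)]; print(round(lo,2),np.median(k,0).round(4) if len(k) else '',k[:,1].min().round(3) if len(k) else '',k[:,1].max().round(3) if len(k) else '')
im2,d2,c2=snap("scene");cv2.imwrite("pics/s21.png",cv2.resize(im2[80:280,150:400],None,fx=3,fy=3))
E
```

```text
tcp [ 0.5721 -0.0761  0.2593] [-2.271 -2.169 -0.   ] F [-0.1 -0.2 -1.5] w -0.001 g 0.0 t 30.27
3713 [ 0.5801 -0.0692  0.045 ] [0.641  0.1081 0.0506]
plane [0.0016 0.001  0.0465] 0.04755019154425727
lid 12378 [ 0.6646 -0.1246 -0.0015] [0.7828 0.1104 0.1766]
0.06 [0.6722 0.0168 0.0763] -0.085 0.099
0.09 [0.6782 0.0108 0.1058] -0.085 0.091
0.12 [0.6843 0.0059 0.1359] -0.085 0.082
0.15 [ 0.6902 -0.0019  0.1648] -0.086 0.073
0.18
```

View pics/w21.png

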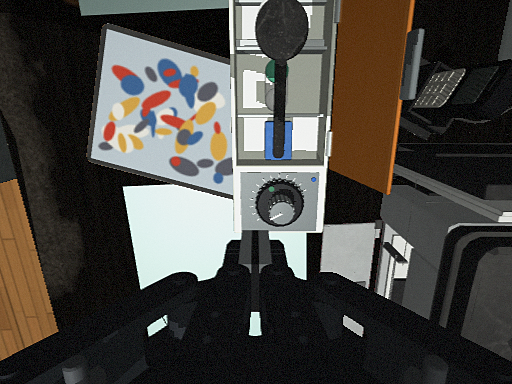

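The view shows the paddle flat across the dividers: disc at (281,28), handle end at (279,155). The case and blue box are in their pockets, the dial is at (279,200), and the lid is at (375,95). I check the space behind the lid before pushing it.

```bash
python3 - <<'E'
from h import *
d=np.load("w21.npz")["d"];c=calibration("wrist");P=cloud(c,d)
for y0 in np.arange(-.12,.16,.04):
    r=[]
    for x0 in np.arange(.70,.94,.03):
        m=(d>0)&(P[...,0]>x0)&(P[...,0]<x0+.03)&(P[...,1]>y0)&(P[...,1]<y0+.04)
        r.append(f"{P[m][:,2].max():.3f}" if m.sum()>3 else "  -  ")
    print(round(y0,2),r)
s,ds,cs=snap("scene");Q=cloud(cs,ds)
print("scene")
for y0 in np.arange(-.12,.16,.04):
    r=[]
    for x0 in np.arange(.70,.94,.03):
        m=(ds>0)&(Q[...,0]>x0)&(Q[...,0]<x0+.03)&(Q[...,1]>y0)&(Q[...,1]<y0+.04)
        r.append(f"{Q[m][:,2].max():.3f}" if m.sum()>3 else "  -  ")
    print(round(y0,2),r)
E
```

```text
-0.12 ['0.001', '0.208', '0.214', '  -  ', '  -  ', '  -  ', '  -  ', '  -  ']
-0.08 ['  -  ', '0.195', '0.196', '0.178', '0.143', '0.107', '0.067', '0.028']
-0.04 ['  -  ', '0.051', '0.159', '0.159', '0.010', '0.010', '0.005', '0.005']
0.0 ['0.186', '  -  ', '0.160', '0.159', '0.096', '0.001', '0.002', '  -  ']
0.04 ['0.186', '  -  ', '  -  ', '0.008', '0.092', '0.002', '0.001', '  -  ']
0.08 ['  -  ', '  -  ', '0.001', '0.002', '0.080', '0.002', '0.001', '  -  ']
0.12 ['  -  ', '  -  ', '  -  ', '  -  ', '  -  ', '  -  ', '  -  ', '  -  ']
0.16 ['  -  ', '  -  ', '  -  ', '  -  ', '  -  ', '  -  ', '  -  ', '  -  ']
scene
-0.12 ['0.003', '0.198', '0.214', '0.215', '0.215', '0.213', '0.215', '0.214']
-0.08 ['0.003', '0.150', '0.194', '0.080', '  -  ', '  -  ', '  -  ', '  -  ']
-0.04 ['0.002', '0.032', '0.159', '0.159', '0.035', '  -  ', '  -  ', '  -  ']
0.0 ['  -  ', '  -  ', '0.157', '0.159', '0.426', '0.420', '  -  ', '  -  ']
0.04 ['-0.000', '  -  ', '  -  ', '  -  ', '0.427', '0.421', '0.002', '0.004']
0.08 ['0.002', '  -  ', '  -  ', '  -  ', '0.426', '0.425', '  -  ', '0.003']
0.12 ['  -  ', '  -  ', '  -  ', '  -  ', '0.426', '0.426', '0.023', '0.018']
0.16 ['0.001', '  -  ', '  -  ', '  -  ', '0.420', '0.427', '0.023', '0.021']
```

Emit:
{"api": "step_arm", "payload": {
  "commands": [
    {"fingers":1.0,"dx":0.04,"dy":0.045,"dz":0.0,"roll":0.0},
    {"fingers":1.0,"dx":0.09,"dy":0.09,"dz":0.0,"roll":0.0},
    {"fingers":1.0,"dx":0.13,"dy":0.135,"dz":0.0,"roll":0.0},
    {"fingers":1.0,"dx":0.149,"dy":0.167,"dz":0.0,"roll":0.0},
    {"fingers":1.0,"dx":0.149,"dy":0.167,"dz":0.03,"roll":0.0},
    {"fingers":1.0,"dx":0.149,"dy":0.167,"dz":0.07,"roll":0.0},
    {"fingers":1.0,"dx":0.149,"dy":0.167,"dz":0.11,"roll":0.0},
    {"fingers":1.0,"dx":0.149,"dy":0.167,"dz":0.134,"roll":0.0}
  ]
}}

```text
time: 31.42
tool_pos: [0.7436, 0.0663, 0.1212]
tcp_rot: [-2.267, -2.17, 0.007]
wrist_force: [-0.2, 0.1, 0.0]
width: 0.006
grip_force: 0.0
```

Emit:
{"api": "step_arm", "payload": {
  "commands": [
    {"fingers":1.0,"dx":0.0,"dy":-0.02,"dz":-0.002,"roll":0.0},
    {"fingers":1.0,"dx":0.0,"dy":-0.04,"dz":-0.003,"roll":0.0},
    {"fingers":1.0,"dx":0.0,"dy":-0.06,"dz":-0.003,"roll":0.0},
    {"fingers":1.0,"dx":0.0,"dy":-0.08,"dz":-0.001,"roll":0.0},
    {"fingers":1.0,"dx":0.0,"dy":-0.098,"dz":0.001,"roll":0.0},
    {"fingers":1.0,"dx":0.0,"dy":-0.098,"dz":0.001,"roll":0.0}
  ]
}}

```text
time: 32.17
tool_pos: [0.6464, 0.0705, 0.1237]
tcp_rot: [-2.268, -2.171, 0.003]
wrist_force: [-0.4, -0.5, 0.7]
width: 0.004
grip_force: 0.0
```

```bash
python3 - <<'E'
from h import *
im,d,c=snap("scene");P=cloud(c,d);print(read_state()["tool_pos"],read_state()["wrist_force"])
cv2.imwrite("pics/s22.png",cv2.resize(im[80:280,150:400],None,fx=3,fy=3))
hs=cv2.cvtColor(im,cv2.COLOR_BGR2HSV);o=(cv2.inRange(hs,(5,120,40),(22,255,255))>0)&(d>0)&(P[...,0]>.5)&(P[...,0]<.75)&(abs(P[...,1])<.15)&(P[...,2]>.04);q=P[o]
print("lid",len(q),q.min(0).round(4),q.max(0).round(4))
A=np.c_[q[:,0],q[:,1],np.ones(len(q))];print(np.linalg.lstsq(A,q[:,2],rcond=None)[0])
E
```

```text
[0.64745219 0.07028905 0.1241057 ] [-0.7311444  -0.31212526  0.37928994]
lid 737 [ 0.6157 -0.0882  0.0636] [0.6697 0.1229 0.1704]
[-2.43005812  0.10670676  1.68034864]
```

Emit:
{"api": "step_arm", "payload": {
  "commands": [
    {"fingers":1.0,"dx":0.0,"dy":-0.015,"dz":0.006,"roll":0.0},
    {"fingers":1.0,"dx":0.0,"dy":-0.028,"dz":0.014,"roll":0.0},
    {"fingers":1.0,"dx":0.0,"dy":-0.04,"dz":0.025,"roll":0.0},
    {"fingers":1.0,"dx":0.0,"dy":-0.05,"dz":0.036,"roll":0.0},
    {"fingers":1.0,"dx":0.0,"dy":-0.058,"dz":0.05,"roll":0.0},
    {"fingers":1.0,"dx":0.0,"dy":-0.065,"dz":0.064,"roll":0.0},
    {"fingers":1.0,"dx":0.0,"dy":-0.069,"dz":0.079,"roll":0.0},
    {"fingers":1.0,"dx":0.0,"dy":-0.069,"dz":0.09,"roll":0.0}
  ]
}}

```text
time: 33.22
tool_pos: [0.5781, 0.0724, 0.0333]
tcp_rot: [-2.27, -2.17, 0.003]
wrist_force: [-2.0, -0.7, 22.5]
width: -0.002
grip_force: 13.8
```

Emit:
{"api": "step_arm", "payload": {
  "commands": [
    {"fingers":1.0,"dx":0.0,"dy":0.0,"dz":0.004,"roll":0.0},
    {"fingers":1.0,"dx":0.0,"dy":0.0,"dz":0.007,"roll":0.0},
    {"fingers":1.0,"dx":0.0,"dy":0.0,"dz":0.007,"roll":0.0}
  ]
}}

```text
time: 33.6
tool_pos: [0.5783, 0.0725, 0.0331]
tcp_rot: [-2.27, -2.169, 0.004]
wrist_force: [-18.0, -1.5, 38.8]
width: 0.004
grip_force: 19.1
```

Emit:
{"api": "step_arm", "payload": {
  "commands": [
    {"fingers":1.0,"dx":0.0,"dy":0.0,"dz":-0.03,"roll":0.0},
    {"fingers":1.0,"dx":-0.02,"dy":0.0,"dz":-0.08,"roll":0.0},
    {"fingers":1.0,"dx":-0.06,"dy":0.0,"dz":-0.13,"roll":0.0},
    {"fingers":1.0,"dx":-0.11,"dy":0.0,"dz":-0.18,"roll":0.0},
    {"fingers":0.0,"dx":-0.16,"dy":0.0,"dz":-0.2,"roll":0.0},
    {"fingers":0.0,"dx":-0.2,"dy":0.0,"dz":-0.2,"roll":0.0},
    {"fingers":0.0,"dx":-0.2,"dy":0.0,"dz":-0.2,"roll":0.0},
    {"fingers":0.0,"dx":-0.2,"dy":0.0,"dz":-0.2,"roll":0.0}
  ]
}}

```text
time: 34.6
tool_pos: [0.5698, -0.1271, 0.2269]
tcp_rot: [-2.271, -2.169, 0.0]
wrist_force: [-0.8, 0.4, -0.4]
width: 0.5
grip_force: 0.0
```

```bash
python3 - <<'E'
from h import *
im,d,c,P=look("w23")
hs=cv2.cvtColor(im,cv2.COLOR_BGR2HSV);o=(cv2.inRange(hs,(5,120,40),(22,255,255))>0)&(d>0)&(P[...,0]>.5)&(P[...,0]<.75)&(abs(P[...,1])<.15)&(P[...,2]>.04);q=P[o]
print("lid",len(q),q.min(0).round(4),q.max(0).round(4));A=np.c_[q[:,0],q[:,1],np.ones(len(q))];print(np.linalg.lstsq(A,q[:,2],rcond=None)[0].round(4))
for zz,r,t in((.098,.03,'knob'),(.067,.045,'ring')):
    m=(abs(P[...,2]-zz)<.005)&(np.hypot(P[...,0]-.6013,P[...,1]+.126)<r)&(d>0);k=P[m]
    print(t,len(k),cv2.minEnclosingCircle((k[:,:2]*1000).astype(np.float32)),np.median(k[:,2]))
g=(cv2.inRange(hs,(45,60,40),(90,255,255))>0)&(np.hypot(P[...,0]-.6013,P[...,1]+.126)<.04)
vu=np.argwhere(g);print("dot px",vu.mean(0),len(vu),ray(c,*vu.mean(0)[::-1],.067))
u,v=proj(c,[.6013,-.126,.098]);u,v=int(u),int(v);print(u,v)
cv2.imwrite("pics/w23c.png",cv2.resize(im[v-40:v+40,u-50:u+50],None,fx=7,fy=7,interpolation=cv2.INTER_CUBIC))
E
```

```text
tcp [ 0.5698 -0.1271  0.2269] [-2.271 -2.169  0.   ] F [-0.8  0.4 -0.4] w 0.5 g 0.0 t 34.6
lid 14060 [ 0.5087 -0.1124  0.0583] [0.6686 0.0455 0.3383]
[-0.0478 -0.0371  0.0901]
knob 642 ((601.36767578125, -126.74724578857422), 15.275152206420898) 0.0984178942549318
ring 1618 ((602.2426147460938, -119.81892395019531), 38.60350036621094) 0.06721921065875175
dot px [151.43243243 273.24324324] 37 [ 0.59180529 -0.10492187  0.067     ]
284 176
```

View pics/w23c.png

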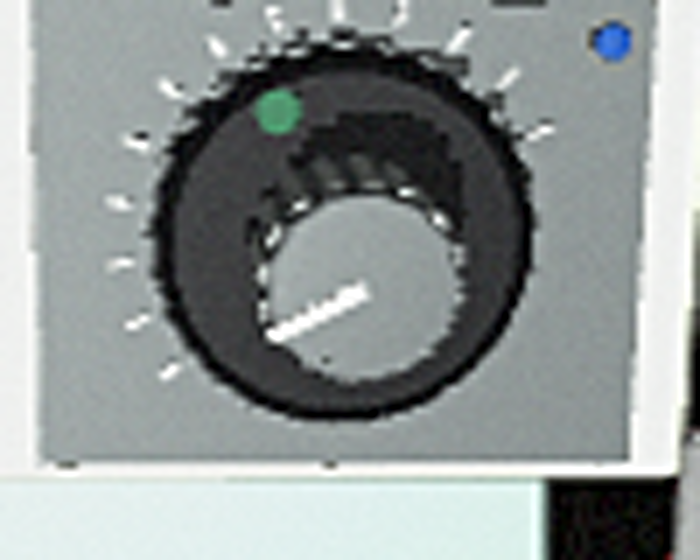

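The crop shows the green dot at (279,111), the knob's centre at about (365,285), and its white line ending at (270,335). The knob must turn clockwise by roughly 95 deg; I now measure that angle and the lid.

```bash
cat > k.py <<'E'
from h import *
def dial(tag):
    im,d,c,P=look(tag)
    hs=cv2.cvtColor(im,cv2.COLOR_BGR2HSV)
    o=(cv2.inRange(hs,(5,120,40),(22,255,255))>0)&(P[...,0]>.54)&(P[...,0]<.68)&(abs(P[...,1])<.15)&(P[...,2]>.04)&(P[...,2]<.1)&(d>0);q=P[o]
    if len(q)>50: print("lid",len(q),np.percentile(q,[2,98],axis=0).round(4).tolist(),np.linalg.lstsq(np.c_[q[:,:2],np.ones(len(q))],q[:,2],rcond=None)[0].round(4))
    m=(abs(P[...,2]-.098)<.004)&(np.hypot(P[...,0]-.6013,P[...,1]+.126)<.03)&(d>0)
    (cx,cy),r=cv2.minEnclosingCircle((P[m][:,:2]*1000).astype(np.float32));C=np.array([cx,cy])/1000
    g=(cv2.inRange(hs,(45,60,40),(90,255,255))>0)&(np.hypot(P[...,0]-.6013,P[...,1]+.126)<.04)
    D=np.array([ray(c,u,v,.067)[:2] for v,u in np.argwhere(g)]).mean(0)
    vu=np.argwhere(m); R=np.array([ray(c,u,v,.098)[:2] for v,u in vu]); b=im.max(-1)[m].astype(float); rr=np.hypot(*(R-C).T)
    w=(b>np.median(b)+45)&(rr<.0135); L=R[w]; F=L[np.argsort(-rr[w])[:max(5,w.sum()//4)]].mean(0)
    mu=L.mean(0);dv=np.linalg.svd(L-mu)[2][0]; dv*=np.sign(dv@(mu-C))
    st=np.radians(-2.5)
    def ang(v): # clockwise from station front
        return np.degrees(np.arctan2(v[1],-v[0])+st)
    print("knob",C.round(4),round(r,1),"dot",D.round(4),"A=(.6013,-.1263) dot ang",ang(D-np.array([.6013,-.1263])).round(1),"dotC",ang(D-C).round(1),"line fit",ang(dv).round(1),"line mean",ang(mu-C).round(1),"far",ang(F-C).round(1),w.sum(),np.median(b))
E
python3 -c "
from k import *;dial('w24');print(read_state()['q'].round(2))"
```

```text
tcp [ 0.5699 -0.1265  0.2269] [-2.27e+00 -2.17e+00  1.00e-03] F [0.2 0.3 0.4] w 0.499 g 0.0 t 34.65
lid 14044 [[0.5503, -0.0789, 0.0595], [0.6638, 0.0412, 0.0627]] [-0.0001  0.0005  0.0611]
knob [ 0.6014 -0.1266] 15.2 dot [ 0.5918 -0.1049] A=(.6013,-.1263) dot ang 63.7 dotC 63.8 line fit -28.7 line mean -33.9 far -31.7 32 160.0
[-0.26  0.08  1.78  0.    1.29 -0.22]
```

Emit:
{"api": "step_arm", "payload": {
  "commands": [
    {"fingers":-0.2,"dx":0.001,"dy":0.016,"dz":0.04,"roll":0.0},
    {"fingers":-0.2,"dx":0.0015,"dy":0.0315,"dz":0.08,"roll":0.0},
    {"fingers":-0.2,"dx":0.0015,"dy":0.0315,"dz":0.08,"roll":0.0},
    {"fingers":-0.2,"dx":0.0015,"dy":0.0315,"dz":0.08,"roll":0.0}
  ]
}}

```text
time: 35.2
tool_pos: [0.6019, -0.1265, 0.1486]
tcp_rot: [2.27, 2.172, 0.0]
wrist_force: [0.5, 0.1, 0.2]
width: 0.6
grip_force: 0.0
```

```bash
python3 -c "
from k import *;dial('w25')"
```

```text
tcp [ 0.6019 -0.1265  0.1486] [2.27  2.172 0.   ] F [0.5 0.1 0.2] w 0.6 g 0.0 t 35.2
lid 19560 [[0.5495, -0.0797, 0.0596], [0.6632, 0.0195, 0.0626]] [-0.0005  0.0006  0.0614]
knob [ 0.6014 -0.1266] 15.3 dot [ 0.5902 -0.1066] A=(.6013,-.1263) dot ang 58.1 dotC 58.4 line fit -27.1 line mean -33.9 far -30.9 55 166.0
```

Emit:
{"api": "step_arm", "payload": {
  "commands": [
    {"fingers":-0.2,"dx":0.0,"dy":-0.0005,"dz":0.04,"roll":0.0},
    {"fingers":-0.2,"dx":0.0,"dy":-0.0005,"dz":0.075,"roll":0.0},
    {"fingers":-0.2,"dx":0.0,"dy":-0.0005,"dz":0.096,"roll":0.0},
    {"fingers":-0.2,"dx":0.0,"dy":-0.0005,"dz":0.096,"roll":0.0},
    {"fingers":1.0,"dx":0.0,"dy":-0.0005,"dz":0.096,"roll":0.0},
    {"fingers":1.0,"dx":0.0,"dy":-0.0005,"dz":0.096,"roll":0.0},
    {"fingers":1.0,"dx":0.0,"dy":-0.0005,"dz":0.096,"roll":0.0}
  ],
  "squeeze": 25
}}

```text
time: 36.12
tool_pos: [0.6011, -0.1275, 0.0542]
tcp_rot: [2.271, 2.17, -0.001]
wrist_force: [-4.8, 0.2, 5.6]
width: 0.323
grip_force: 25.1
```

Emit:
{"api": "step_arm", "payload": {
  "commands": [
    {"fingers":1.0,"dx":0.0,"dy":0.0,"dz":0.0,"roll":10.0},
    {"fingers":1.0,"dx":0.0,"dy":0.0,"dz":0.0,"roll":20.0},
    {"fingers":1.0,"dx":0.0,"dy":0.0,"dz":0.0,"roll":30.0},
    {"fingers":1.0,"dx":0.0,"dy":0.0,"dz":0.0,"roll":40.0},
    {"fingers":1.0,"dx":0.0,"dy":0.0,"dz":0.0,"roll":50.0},
    {"fingers":1.0,"dx":0.0,"dy":0.0,"dz":0.0,"roll":60.0},
    {"fingers":1.0,"dx":0.0,"dy":0.0,"dz":0.0,"roll":70.0},
    {"fingers":1.0,"dx":0.0,"dy":0.0,"dz":0.0,"roll":80.0}
  ]
}}

```text
time: 37.12
tool_pos: [0.601, -0.1274, 0.0542]
tcp_rot: [3.135, 0.194, -0.0]
wrist_force: [-5.1, -0.1, 4.4]
width: 0.325
grip_force: 25.2
```

Emit:
{"api": "step_arm", "payload": {
  "commands": [
    {"fingers":1.0,"dx":0.0,"dy":0.0,"dz":0.0,"roll":10.0},
    {"fingers":1.0,"dx":0.0,"dy":0.0,"dz":0.0,"roll":11.0},
    {"fingers":1.0,"dx":0.0,"dy":0.0,"dz":0.0,"roll":11.0},
    {"fingers":-0.2,"dx":0.0,"dy":0.0,"dz":0.0,"roll":11.0},
    {"fingers":-0.2,"dx":0.0,"dy":0.0,"dz":0.0,"roll":11.0},
    {"fingers":-0.2,"dx":0.0,"dy":0.0,"dz":-0.03,"roll":11.0},
    {"fingers":-0.2,"dx":0.0,"dy":0.0,"dz":-0.09,"roll":11.0},
    {"fingers":-0.2,"dx":0.0,"dy":0.0,"dz":-0.13,"roll":11.0}
  ]
}}

```text
time: 38.12
tool_pos: [0.6026, -0.1275, 0.1851]
tcp_rot: [3.139, -0.099, 0.006]
wrist_force: [0.2, -0.5, -0.1]
width: 0.598
grip_force: 0.0
```

Emit:
{"api": "step_arm", "payload": {
  "commands": [
    {"fingers":-0.2,"dx":-0.03,"dy":0.0,"dz":0.0,"roll":0.0},
    {"fingers":-0.2,"dx":-0.06,"dy":0.0,"dz":0.0,"roll":0.0},
    {"fingers":-0.2,"dx":-0.06,"dy":0.0,"dz":0.0,"roll":0.0},
    {"fingers":-0.2,"dx":-0.06,"dy":0.0,"dz":0.0,"roll":0.0}
  ]
}}

```text
time: 38.62
tool_pos: [0.5422, -0.1236, 0.1824]
tcp_rot: [3.14, -0.099, 0.003]
wrist_force: [-0.4, -0.0, 0.0]
width: 0.599
grip_force: 0.0
```

```bash
python3 -c "
from k import *;dial('w26');dial('w27')"
```

```text
tcp [ 0.5422 -0.1236  0.1824] [ 3.14e+00 -9.90e-02  3.00e-03] F [-0.4 -0.   0. ] w 0.599 g 0.0 t 38.62
lid 25682 [[0.5526, -0.0787, 0.0596], [0.6655, 0.1135, 0.0626]] [-0.0001  0.0005  0.0612]
knob [ 0.6019 -0.1263] 15.1 dot [ 0.5917 -0.1051] A=(.6013,-.1263) dot ang 63.2 dotC 61.9 line fit 63.6 line mean 60.3 far 61.7 49 126.0
tcp [ 0.5423 -0.1236  0.1822] [ 3.14e+00 -9.90e-02  2.00e-03] F [ 0.3  0.  -0.6] w 0.596 g 0.0 t 38.67
lid 25692 [[0.5526, -0.0787, 0.0596], [0.6656, 0.1135, 0.0626]] [-0.0004  0.0004  0.0613]
knob [ 0.6018 -0.1262] 15.1 dot [ 0.5917 -0.105 ] A=(.6013,-.1263) dot ang 63.3 dotC 62.1 line fit 64.3 line mean 60.6 far 62.3 49 126.0
```

```bash
python3 -c "
from workcell import *
print(finish_job())"
```

```text
the job is handed in; nothing more can be done
None
```

I handed the job in after about 39 s of robot time: all four items and the paddle measured flat in place, the lid measured shut, the knob's line is on the green dot to within about 3° (7° allowed), and the ring and bystanders were not touched, though I didn't re-measure the items after shutting the lid and `finish_job` gave no verdict.

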